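# Set washed pump parts to dry

## Task

Set the washed pump parts out to dry: put every cover on the sloped drain board, flat and block upward, side by side with a short edge resting squarely against the cleat, and lay every barrel across both rails of the rack in a V groove of its own, with its caps outside the rails. Once they are all in place, switch the drying fan on by throwing its toggle lever all the way over; leave the beaker, bottle and jar where they stand.

Things in the scene. Friction and masses are not known exactly. Their poses are not given: they have to be found in the camera images.
- cover1: pump cover: steel plate 84 (x) x 64 (y) x 12 mm thick with a blue grip block on the middle of its top, 34 (x) x 24 (y) mm and 36 mm tall (top 48 mm above the underside); 0.3 kg. Origin: centre of the underside, z up out of the block. Alike either way round. May be absent (None).
- cover2: pump cover: steel plate 84 (x) x 64 (y) x 12 mm thick with a blue grip block on the middle of its top, 34 (x) x 24 (y) mm and 36 mm tall (top 48 mm above the underside); 0.3 kg. Origin: centre of the underside, z up out of the block. Alike either way round. May be absent (None).
- cover3: pump cover: steel plate 84 (x) x 64 (y) x 12 mm thick with a blue grip block on the middle of its top, 34 (x) x 24 (y) mm and 36 mm tall (top 48 mm above the underside); 0.3 kg. Origin: centre of the underside, z up out of the block. Alike either way round. May be absent (None).
- barrel1: piston barrel: steel cylinder 24 mm in diameter with a brass hexagonal cap at each end (30 mm across flats, 15 mm long), 140 mm long in all, 110 mm of bare cylinder between the caps; 0.22 kg. Origin: the middle of its axis (15 mm above the bench when lying on it); its x axis runs along the cylinder. May be absent (None).
- barrel2: piston barrel: steel cylinder 24 mm in diameter with a brass hexagonal cap at each end (30 mm across flats, 15 mm long), 140 mm long in all, 110 mm of bare cylinder between the caps; 0.22 kg. Origin: the middle of its axis (15 mm above the bench when lying on it); its x axis runs along the cylinder. May be absent (None).
- barrel3: piston barrel: steel cylinder 24 mm in diameter with a brass hexagonal cap at each end (30 mm across flats, 15 mm long), 140 mm long in all, 110 mm of bare cylinder between the caps; 0.22 kg. Origin: the middle of its axis (15 mm above the bench when lying on it); its x axis runs along the cylinder. May be absent (None).
- barrel4: piston barrel: steel cylinder 24 mm in diameter with a brass hexagonal cap at each end (30 mm across flats, 15 mm long), 140 mm long in all, 110 mm of bare cylinder between the caps; 0.22 kg. Origin: the middle of its axis (15 mm above the bench when lying on it); its x axis runs along the cylinder. May be absent (None).
- drain: drain stand, fixed: 150 (x) x 250 (y) mm grey foot that carries the sloped white board (see deck). Origin: centre of the underside; z up, its x axis points the way the board rises (away from the robot).
- deck: white sloped board, fixed, 250 mm wide (y), 130 mm up the slope (x), rising 25 degrees away from the robot; blue cleat 10 mm tall, 12 mm thick along its low edge. Origin: on the board at the foot of the cleat's upper face, mid-width, 30 mm above the bench; x up the slope, z out of the board. A cover on the cleat has origin x = 42, z = 0 mm. Slippery: a released cover slides to the cleat. Fits three, 80 mm apart.
- rack: aluminium rack, fixed: base 96 (x) x 242 (y) x 8 mm, two rails along y, 14 mm thick, at x = -35 and +35 mm, tops 52 mm above the bench. Each has four 90-degree V grooves, 18 mm deep, 36 mm wide, at y = -93, -31, 31 and 93 mm; a barrel lies along x across both rails, caps outside them. Origin: centre of the underside, z up. A seated barrel's axis is 51 mm above it.
- fan: drying fan, fixed: white box 110 (x) x 120 (y) x 50 mm with the toggle switch on the middle of its top. Origin: centre of the underside; x is the direction in which the lever is thrown to switch on.
- switch (a joint): red toggle lever of the fan, turning about the fan's y axis: 0 = off (leaning to the fan's -x), 1.0 rad = fully on (leaning to its +x); stays where it is left, moves with a light push of a few N.
- switch_tip (a point): the free end of the toggle lever (80 mm long).
- beaker: bystander: glass beaker, 76 mm across, 90 mm tall, origin at the underside.
- wash_bottle: bystander: white bottle with red cap, 60 mm across, 160 mm tall, origin at the underside.
- jar: bystander: amber jar, 60 mm across, 80 mm tall, origin at the underside.
There are look-alikes about, which are no part of the job. Leave any turquoise look-alike of the barrel2 alone.

How it is judged:
By the outcome, as a careful person would: the job done as asked, in the order asked, and still so for the second after the job is handed in, with the robot touching nothing.
Of cover1, cover2, cover3 only 2 to 3 are there at a start; the rules pass over those that are not, and their reading is None.
Of barrel1, barrel2, barrel3, barrel4 only 3 to 4 are there at a start; the rules pass over those that are not, and their reading is None.
At some moment in a run one of cover1, cover2, cover3, barrel1, barrel2, barrel3, barrel4 may be knocked a few centimetres aside while the robot is not near it.
It also fails if it takes over 210 s, if anything falls off the work surface, if the arm or the gripper's body presses on something with over 40 N, if the wrist force passes 120 N, or if a joint passes its speed limit or range.

## Robot

A 7-joint arm with a two-finger parallel gripper is mounted at the origin on the work surface. World frame = base frame: x ahead of the robot, y to its left, z up, the work surface at z = 0. Lengths are in m, angles in rad, forces in N, time in s.
With the tool pointing down it reaches from about 0.425 to 0.875 m from the base axis. Payload 4.7 kg.
Tool frame: the origin (TCP) lies at the very end of the fingers, on their centre line; the grasp point (between the pads) lies 19 mm behind it; z points along the fingers, y is the line along which they close (so a half turn about z gives the same grasp; the last joint's range is limited). The gripper opens to 87 mm and grips with 3 to 60 N. Pads are 19 mm wide; open, the fingers measure 117 mm over their backs; the gripper's body (75 mm by 190 mm) begins 51 mm behind the grasp point.
Start: joints at [-1.308, 0.321, -0.07, 1.45, 0.023, 1.371, -0.057], TCP at [0.16, 0.63, 0.186] pointing down, gripper open.
Joint ranges: [-2.86, 2.86], [-0.3, 2.09], [-1.38, 1.24], [0.06, 2.45], [-1.56, 4.7], [0.09, 2.05], [-2.69, 2.69]. Speed limits (rad/s): [2.57, 2.57, 3.14, 3.14, 3.14, 3.14, 3.14].

## Interface

Orientations are given as a unit quaternion [x, y, z, w].
In Python, from bench import manip gives the robot as it stands. The module is installed in compiled form; this text tells all that it offers.
- The arm moves only by the tool drive_tool, never from a script. Its argument "deltas" is a list of rows, each a list of 2 entries, a list of its own where there are three numbers: the shift along the tool's x, y, z in units of 8 cm (1.0 is 8 cm), then the turn, a rotation vector about the tool's x, y, z in units of 180 degrees (1.0 is 180 degrees). A call has 1 to 12 rows; each row shifts and turns the commanded pose from where the row before left it, along the tool's axes as they then stand; what a row does not reach is not made up. A row lasts 1/10 s, in which the tool goes at most 50 mm and 8.59 degrees, less where a joint would pass 70% of its speed; a pose out of reach is approached as far as the arm can. A call with a number of a shift or a turn outside -1 to 1 is refused whole. A call with a gripper value outside its range is refused whole. "hand" is the closure, from -1 (fully open) to 1 (shut), set as the call begins (left out, the last holds). The fingers move at their own pace and stop on an object; "squeeze" is the grip in N (left out, the last holds). Time passes only in rows, so rows that do not move let the fingers close. It gives the time, the measured TCP pose, the force, the opening and the grip force at its end, in the units of the state.
- manip.get_obs(): the state, without advancing time (a new reading comes with each control period).
- manip.camera(name): name is "side" or "top"; returns a dict with "color" (480x640x3 uint8, red, green, blue), "mtx" (3x3 intrinsics, pixels), "R" (3x3) and "t" (3): a world point X has camera coordinates R X + t. Camera axes: x right, y down, z forward; pixel columns grow to the right and rows downward; lengths in m; the calibration is good to about 2 mm. A picture is of the moment at which its call begins. There is no depth.
- manip.hand_in(): hands the job in; it is judged then, once.
Trained networks look in a picture, given as the dict that the camera call returned (one of the last four; its "shot" number tells which), for a name from the list of things; names that differ only in an ending like _2 or _b are one class to them, and where a whole thing is asked for, a point or a joint stands for the part that bears it (a point fixed in the world has none). Each returns a list of dicts, best first, with "score" (0 to 1); they miss things now and then, are a little off and sometimes report something else, mostly with a low value. They report only what shows in the picture. A call takes as long as a camera call. They do not tell look-alikes from the thing itself.
- manip.spot_in(picture, target): "position" ([x, y, z] in m, in the coordinates of the camera as it stood for that picture, good to about 4 mm: the middle of the surface that is visible of it).
- manip.regions_of(picture, target): "region" (480x640 bool, what is visible of it).
- manip.mark_of(picture, target): "position" ([x, y, z] in m, in the coordinates of the camera as it stood for that picture, good to about 4 mm: a listed point, or the origin of a listed thing).
The state is a dict: "clock": time; "q": joint angles; "joint_velocities": joint speeds; "joint_efforts": joint torques, N m; "tool_pos": TCP position; "tool_rot": TCP orientation; "ft_force": force on the tool from outside, world axes, zero at the start; "ft_torque": the same for the moment, N m; "finger_gap": opening from 0.0 (shut) to 1.0 (fully open); "gripper_force": force on a finger pad.
Only numpy, scipy, OpenCV 4.12 (cv2) and the standard library are available. Lean on these libraries where they do the work, as an engineer would, in place of code of your own. Each camera call takes 0.05 s, during which the arm holds its last target. There are 200 camera calls.

## Working session

There is one attempt and no reset: what is moved stays moved. The work goes in short steps, Python scripts to look and compute and a tool call to move; the robot and the scene stay as the last step left them, time stands still between calls to the robot, and variables do not carry over. Pictures are saved under pics/ and viewed, at most 14 in all, crops included, and the job is handed in when it is done.

Besides the shell and the picture viewer there is one more tool, called after "Request:" as a command line: name --argument value ..., lists and objects as JSON in quotes. drive_tool: Moves the arm, as the interface text tells. Shifts and turns lie within -1 to 1; 1 stands for 8 cm of shift or 180 degrees of turn. Its arguments: {"type":"object","properties":{"deltas":{"type":"array"},"hand":{"type":"number"},"squeeze":{"type":"number"}},"required":["deltas"]}

```bash
mkdir -p pics; cat > h.py <<'E'
import numpy as np, cv2
from bench import manip
from scipy.spatial.transform import Rotation as Rn
def world(p,c): return np.array(c["R"]).T@(np.array(p)-np.array(c["t"]))
def proj(X,c):
    p=np.array(c["mtx"])@(np.array(c["R"])@np.array(X)+np.array(c["t"])); return p[:2]/p[2]
def pix2plane(u,v,z,c):
    R=np.array(c["R"]);o=-R.T@np.array(c["t"]);d=R.T@np.linalg.inv(np.array(c["mtx"]))@np.array([u,v,1.])
    return o+d*(z-o[2])/d[2]
def save(c,name): cv2.imwrite("pics/"+name,c["color"][:,:,::-1])
E
python3 - <<'E'
from h import *
o=manip.get_obs(); print({k:np.round(v,3) for k,v in o.items()})
cs={}
for n in("top","side"):
    c=manip.camera(n);save(c,n+"0.png");cs[n]=c
    print(n,"campos",np.round(-np.array(c["R"]).T@c["t"],3), np.round(c["R"],2).tolist())
    for t in "cover1 barrel1 drain deck rack fan switch_tip beaker wash_bottle jar".split():
        for r in manip.mark_of(c,t): 
            w=world(r["position"],c);print(t,round(r["score"],2),np.round(w,3),np.round(proj(w,c)))
E
```

```text
{'clock': np.float64(0.0), 'q': array([-1.308,  0.322, -0.07 ,  1.452,  0.023,  1.371, -0.057]), 'joint_velocities': array([ 0.   ,  0.001, -0.002,  0.   , -0.001,  0.001, -0.001]), 'joint_efforts': array([ 0.0000e+00, -4.9128e+01, -4.0400e-01, -3.1252e+01, -6.4000e-02,
        4.4000e-02,  0.0000e+00]), 'tool_pos': array([0.16 , 0.629, 0.185]), 'tool_rot': array([ 0.124,  0.992, -0.001, -0.   ]), 'ft_force': array([ 0.253,  0.396, -0.059]), 'ft_torque': array([0.028, 0.006, 0.074]), 'gripper_force': np.float64(0.0), 'finger_gap': np.float64(1.002)}
top campos [0.448 0.095 1.36 ] [[0.01, -1.0, 0.02], [-0.99, -0.01, -0.14], [0.14, -0.02, -0.99]]
cover1 0.8 [ 0.457  0.093 -0.   ] [307. 312.]
cover1 0.71 [ 0.439 -0.254 -0.002] [449. 321.]
barrel1 0.84 [0.453 0.013 0.015] [340. 314.]
barrel1 0.84 [0.434 0.26  0.011] [237. 321.]
barrel1 0.78 [0.567 0.594 0.018] [100. 264.]
barrel1 0.71 [0.432 0.174 0.015] [273. 322.]
barrel1 0.69 [0.836 0.163 0.017] [281. 158.]
barrel1 0.67 [ 0.435 -0.17   0.013] [416. 323.]
barrel1 0.25 [ 0.642 -0.147  0.001] [404. 238.]
drain 0.98 [ 0.644 -0.146  0.004]
[... 900 characters left out ...]
6] [250. 212.]
barrel1 0.68 [0.563 0.585 0.014] [290. 141.]
barrel1 0.62 [0.838 0.158 0.019] [392. 227.]
barrel1 0.58 [0.437 0.169 0.016] [252. 235.]
barrel1 0.57 [ 0.438 -0.178  0.017] [252. 342.]
drain 0.85 [ 0.643 -0.149 -0.002] [335. 329.]
drain 0.2 [0.434 0.172 0.015] [251. 235.]
deck 0.81 [ 0.585 -0.152  0.028] [312. 325.]
rack 0.64 [ 0.617  0.136 -0.001] [316. 243.]
fan 0.86 [0.503 0.403 0.003] [274. 181.]
fan 0.71 [0.436 0.171 0.017] [252. 234.]
switch_tip 0.43 [0.475 0.41  0.147] [260. 144.]
beaker 0.55 [ 0.536 -0.414 -0.003] [299. 438.]
wash_bottle 0.68 [ 0.776 -0.017 -0.002] [380. 282.]
wash_bottle 0.37 [ 0.62   0.135 -0.004] [317. 244.]
jar 0.85 [ 0.668  0.379 -0.001] [326. 184.]
```

View pics/top0.png

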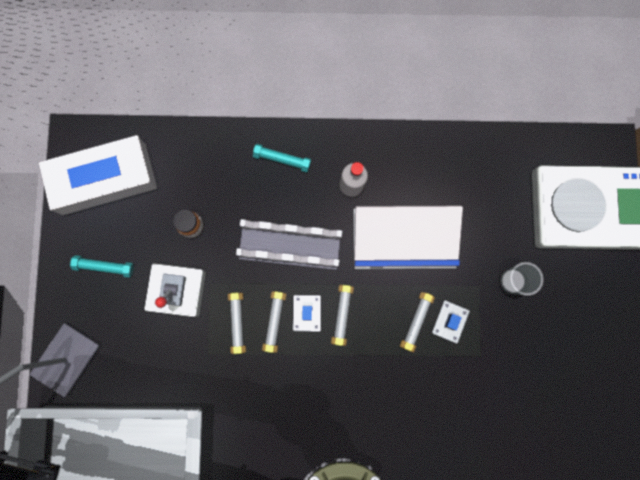

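View pics/side0.png

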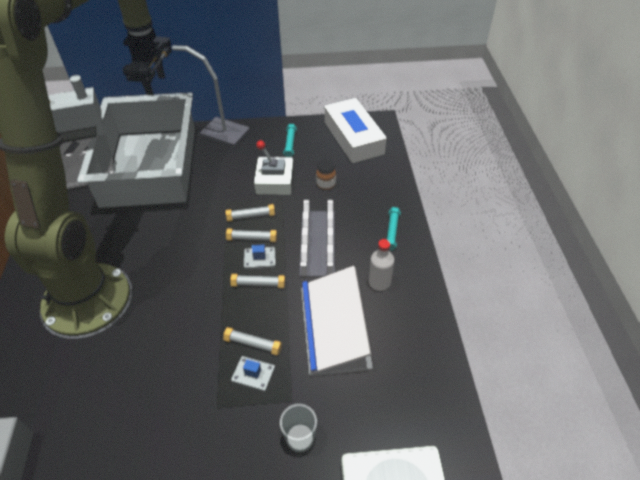

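Top view: covers at about (307,313) and (452,321). There are four brass-capped barrels at (236,322), (273,322), (342,315) and (417,322). The turquoise bars at (281,158) and (100,266) are the look-alikes and stay put. The rack is at (289,245), the drain at (407,237), and the fan at (174,290) with its red lever tip at (160,301). Next I measure the yaws and confirm on a crop.

```bash
cat >> h.py <<'E'
from scipy.linalg import logm,expm
def rect(mask,z,c):
    v,u=np.nonzero(mask); P=np.array([pix2plane(a,b,z,c)[:2] for a,b in zip(u,v)],dtype=np.float32)
    (cx,cy),(w,h),a=cv2.minAreaRect(P*1000)
    if w<h: a+=90; w,h=h,w
    a=(a+90)%180-90                      # direction of long side, deg from world x
    m=P.mean(0)
    e=np.linalg.eigh(np.cov((P-m).T))[1][:,1]; pca=np.degrees(np.arctan2(e[1],e[0])); pca=(pca+90)%180-90
    return dict(c=np.round([cx,cy],1),size=np.round([w,h],1),ang=round(a,1),pca=round(pca,1),mean=np.round(m*1000,1))
def rectpix(mask,z,c):return rect(mask,z,c)
def down(yaw,tilt=0):
    """tool down; tool y at yaw (deg) from world +y, tool x toward world -x; tilt deg leans tool body toward its +x side"""
    return Rn.from_euler("z",yaw,degrees=True)*Rn.from_matrix([[-1,0,0],[0,1,0],[0,0,-1]])*Rn.from_euler("y",tilt,degrees=True)
def plan(pos,R,n=None,start=None):
    o=manip.get_obs()
    p0,R0=(o["tool_pos"],Rn.from_quat(o["tool_rot"])) if start is None else start
    D=np.eye(4);D[:3,:3]=(R0.inv()*R).as_matrix();D[:3,3]=R0.inv().apply(np.array(pos)-p0)
    L=np.real(logm(D))
    if n is None: n=int(max(np.ceil(np.linalg.norm(L[:3,3])/.040),np.ceil(np.degrees(np.linalg.norm((R0.inv()*R).as_rotvec()))/7.5),1))
    S=expm(L/n)
    print(n,"rows of",[np.round(S[:3,3]/.08,3).tolist(),np.round(Rn.from_matrix(S[:3,:3]).as_rotvec()/np.pi,4).tolist()])
    return np.array(pos),R
E
python3 - <<'E'
from h import *
c=manip.camera("top"); 
im=c["color"].astype(int)
for t,z in [("cover1",.012),("barrel1",.015),("deck",.05),("rack",.052),("fan",.05)]:
    for r in manip.regions_of(c,t):
        if r["score"]<.3: continue
        print(t,round(r["score"],2),r["region"].sum(),rect(r["region"],z,c))
b=(im[:,:,2]>im[:,:,0]+60)&(im[:,:,1]<110)
v,u=np.nonzero(b); m=b.copy(); m[:]=0; m[255:272,350:465]=b[255:272,350:465]
print("cleat",rect(m,.035,c))
cv2.imwrite("pics/crop0.png",cv2.resize(c["color"][200:360,140:480,::-1],None,fx=2.3,fy=2.3,interpolation=cv2.INTER_CUBIC))
E
```

```text
cover1 0.87 907 {'c': array([456.2,  95.1]), 'size': array([83.6, 62.5]), 'ang': 0.6, 'pca': np.float64(2.9), 'mean': array([455.3,  94.3], dtype=float32)}
cover1 0.75 986 {'c': array([ 439.3, -252.4]), 'size': array([87.6, 68.2]), 'ang': -22.1, 'pca': np.float64(-19.5), 'mean': array([ 439.2, -253. ], dtype=float32)}
barrel1 0.91 712 {'c': array([562.2, 589.8]), 'size': array([151.3,  34.6]), 'ang': 83.5, 'pca': np.float64(83.3), 'mean': array([562.1, 589. ], dtype=float32)}
barrel1 0.85 640 {'c': array([452.,   9.]), 'size': array([141.4,  34.1]), 'ang': -7.6, 'pca': np.float64(-7.8), 'mean': array([451.7,   8.7], dtype=float32)}
barrel1 0.74 615 {'c': array([839.5, 162.3]), 'size': array([143.5,  34.8]), 'ang': 74.2, 'pca': np.float64(74.6), 'mean': array([839. , 161.6], dtype=float32)}
barrel1 0.65 617 {'c': array([430.8, 262.3]), 'size': array([139.8,  31.3]), 'ang': 2.8, 'pca': np.float64(3.5), 'mean': array([430.2, 261.9], dtype=float32)}
barrel1 0.63 638 {'c': array([433.6, 172.7]), 'size': array([140.5,  32.1]), 'ang': -7.5, 'pca': np.float64(-7.1), 'mean': array([433. , 172
[... 281 characters left out ...]
np.float64(84.2), 'mean': array([614.6, 136.9], dtype=float32)}
rack 0.36 139 {'c': array([485.3, 427.4]), 'size': array([43.5, 23.4]), 'ang': -43.3, 'pca': np.float64(-40.7), 'mean': array([483.5, 430.7], dtype=float32)}
rack 0.32 6387 {'c': array([ 641.5, -147.4]), 'size': array([262.4, 147.7]), 'ang': -89.3, 'pca': np.float64(-86.3), 'mean': array([ 641.8, -143.3], dtype=float32)}
fan 0.92 2671 {'c': array([506. , 403.2]), 'size': array([129.6, 115.1]), 'ang': 83.5, 'pca': np.float64(85.7), 'mean': array([504.8, 403.4], dtype=float32)}
cleat {'c': array([ 577.6, -146.4]), 'size': array([251.3,  12.1]), 'ang': -89.3, 'pca': np.float64(-89.4), 'mean': array([ 577.4, -159. ], dtype=float32)}
```

View pics/crop0.png

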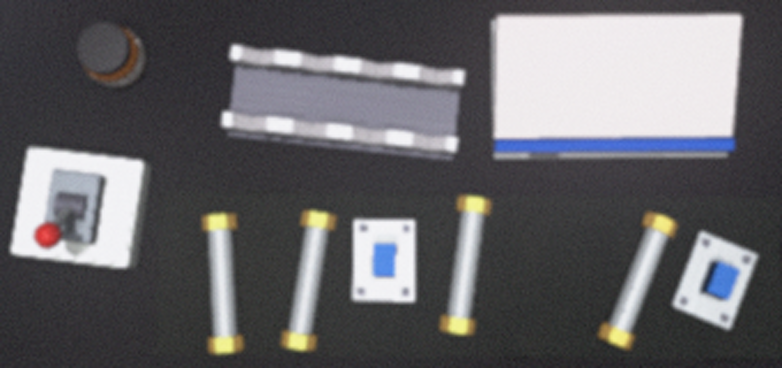

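The crop confirms it: the four steel-and-brass barrels and two block-up covers are the parts, and nothing else matches. I start with cover1.

```bash
python3 - <<'E'
from h import *
s=plan([.456,.094,.10],down(.6))
plan([.456,.094,.017],down(.6),3,s)
E
```

```text
16 rows of [[-0.283, -0.387, 0.067], [0.0, 0.0, -0.0052]]
3 rows of [[0.0, 0.0, 0.346], [0.0, 0.0, 0.0]]
```

Request:
drive_tool --deltas '[[[-0.283,-0.387,0.067],[0,0,-0.0052]],[[-0.283,-0.387,0.067],[0,0,-0.0052]],[[-0.283,-0.387,0.067],[0,0,-0.0052]],[[-0.283,-0.387,0.067],[0,0,-0.0052]],[[-0.283,-0.387,0.067],[0,0,-0.0052]],[[-0.283,-0.387,0.067],[0,0,-0.0052]],[[-0.283,-0.387,0.067],[0,0,-0.0052]],[[-0.283,-0.387,0.067],[0,0,-0.0052]],[[-0.283,-0.387,0.067],[0,0,-0.0052]],[[-0.283,-0.387,0.067],[0,0,-0.0052]],[[-0.283,-0.387,0.067],[0,0,-0.0052]],[[-0.283,-0.387,0.067],[0,0,-0.0052]]]' --hand 0 --squeeze 30

```text
clock: 2.6
tool_pos: [0.3699, 0.2195, 0.1222]
tool_rot: [0.026, 1.0, 0.001, 0.0]
ft_force: [0.2, 1.3, -0.1]
finger_gap: 0.504
gripper_force: 0.0
```

```bash
cat > loc.py <<'E'
from h import *
import sys
# loc.py target z : list marks (both cams) and top rects
t,z=sys.argv[1],float(sys.argv[2])
for n in("top","side"):
    c=manip.camera(n)
    for r in manip.mark_of(c,t):
        if r["score"]>.4: print(n,np.round(world(r["position"],c),3),round(r["score"],2))
    if n=="top":
        for r in manip.regions_of(c,t):
            if r["score"]>.3: d=rect(r["region"],z,c);print("   rect",d["c"],d["size"],d["ang"],d["pca"])
o=manip.get_obs();print("tcp",np.round(o["tool_pos"],3),"gap",round(float(o["finger_gap"]),2))
E
python3 - <<'E'
from h import *
s=plan([.456,.094,.08],down(.6))
plan([.456,.094,.017],down(.6),3,s)
E
```

```text
4 rows of [[-0.28, -0.385, 0.132], [0.0001, 0.0001, -0.005]]
3 rows of [[0.0, 0.0, 0.263], [0.0, 0.0, 0.0]]
```

Request:
drive_tool --deltas '[[[-0.28,-0.385,0.132],[0,0,-0.005]],[[-0.28,-0.385,0.132],[0,0,-0.005]],[[-0.28,-0.385,0.132],[0,0,-0.005]],[[-0.28,-0.385,0.132],[0,0,-0.005]],[[0,0,0],[0,0,0]],[[0,0,0],[0,0,0]]]'

```text
clock: 3.2
tool_pos: [0.4552, 0.0946, 0.0797]
tool_rot: [-0.004, 1.0, 0.0, -0.0]
ft_force: [-0.1, 0.6, -0.4]
finger_gap: 0.502
gripper_force: 0.0
```

```bash
python3 loc.py cover1 .012; python3 - <<'E'
from h import *
plan([.456,.094,.017],down(.6),4)
E
```

```text
top [ 0.438 -0.253 -0.006] 0.73
   rect [ 439.4 -251.4] [85.1 70.3] -22.2 -17.2
side [ 0.434 -0.26   0.001] 0.77
side [0.457 0.091 0.002] 0.62
tcp [0.455 0.096 0.08 ] gap 0.5
4 rows of [[-0.003, -0.008, 0.197], [0.0001, 0.0, 0.0002]]
```

Request:
drive_tool --deltas '[[[-0.005,-0.01,0.197],[0,0,0]],[[0,0,0.197],[0,0,0]],[[0,0,0.197],[0,0,0]],[[0,0,0.197],[0,0,0]],[[0,0,0],[0,0,0]],[[0,0,0],[0,0,0]]]'

```text
clock: 4.05
tool_pos: [0.4555, 0.0948, 0.0171]
tool_rot: [-0.006, 1.0, 0.0, -0.0]
ft_force: [0.9, 0.2, -0.1]
finger_gap: 0.499
gripper_force: 0.0
```

Request:
drive_tool --deltas '[[[0,0,0],[0,0,0]],[[0,0,0],[0,0,0]],[[0,0,0],[0,0,0]],[[0,0,0],[0,0,0]],[[0,0,0],[0,0,0]],[[0,0,0],[0,0,0]],[[0,0,-0.3],[0,0,0]],[[0,0,-0.5],[0,0,0]],[[0,0,-0.5],[0,0,0]],[[0,0,-0.5],[0,0,0]],[[0,0,0],[0,0,0]]]' --hand 1 --squeeze 40

```text
clock: 5.15
tool_pos: [0.4594, 0.0954, 0.1664]
tool_rot: [-0.005, 1.0, 0.002, 0.005]
ft_force: [1.5, 0.0, 0.4]
finger_gap: 0.003
gripper_force: 0.0
```

```bash
cat > deck.py <<'E'
from h import *
import sys
# deck.py y : moves to above slot y(mm) on deck, then down
y=float(sys.argv[1])/1000; yaw=.7; O=np.array([.587,-.148,.030])
Rd=Rn.from_euler("z",yaw,degrees=True)*Rn.from_euler("y",-25,degrees=True)
T=lambda x,z:O+Rd.apply([x,y,z])
R=down(yaw,-25)
s=plan(T(.047,.075),R); print(np.round(s[0],3),np.round(T(.047,.019),3))
plan(T(.047,.019),R,4,s)
E
python3 deck.py 40
```

```text
7 rows of [[-0.223, -0.366, 0.131], [0.0002, -0.0194, -0.0001]]
[ 0.597 -0.108  0.118] [ 0.621 -0.108  0.067]
4 rows of [[-0.0, 0.0, 0.175], [0.0, 0.0, 0.0]]
```

```bash
python3 loc.py cover1 .012; python3 - <<'E'
from h import *
c=manip.camera("side");cv2.imwrite("pics/s1.png",cv2.resize(c["color"][180:400,180:420,::-1],None,fx=2.5,fy=2.5))
E
```

```text
top [ 0.437 -0.252 -0.003] 0.92
   rect [ 437.9 -251.8] [87.1 67.6] -24.3 -26.3
side [0.457 0.094 0.002] 0.96
side [ 0.439 -0.261 -0.002] 0.69
tcp [0.454 0.094 0.159] gap 0.01
```

View pics/s1.png

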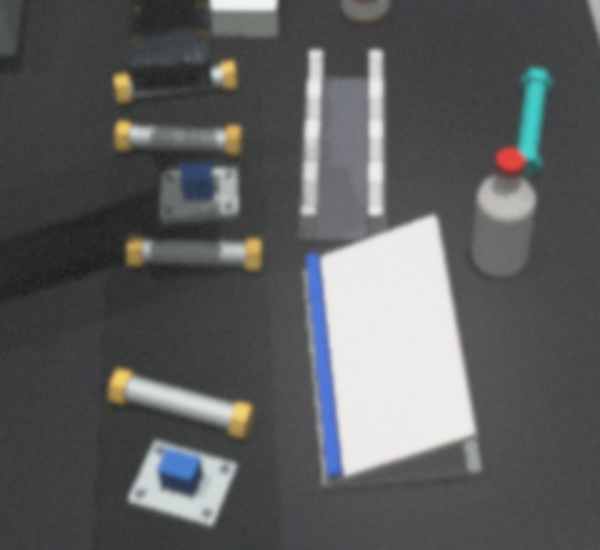

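Side crop: the block is still on cover1 at crop (197,180), in place, so the lift began before the fingers had gripped. I'll retry with a longer close.

```bash
python3 - <<'E'
from h import *
s=plan([.456,.094,.07],down(.6),3)
plan([.456,.094,.017],down(.6),3,s)
E
```

```text
3 rows of [[-0.007, 0.0, 0.372], [-0.0001, -0.0003, -0.0]]
3 rows of [[0.0, 0.0, 0.221], [0.0, 0.0, 0.0]]
```

Request:
drive_tool --deltas '[[[-0.007,0,0.37],[0,0,0]],[[-0.007,0,0.37],[0,0,0]],[[-0.007,0,0.37],[0,0,0]],[[0,0,0],[0,0,0]],[[0,0,0],[0,0,0]],[[0,0,0.22],[0,0,0]],[[0,0,0.22],[0,0,0]],[[0,0,0.22],[0,0,0]],[[0,0,0],[0,0,0]]]' --hand 0

```text
clock: 6.35
tool_pos: [0.4567, 0.0942, 0.0189]
tool_rot: [-0.005, 1.0, -0.0, -0.001]
ft_force: [-0.7, 0.7, 0.4]
finger_gap: 0.502
gripper_force: 0.0
```

Request:
drive_tool --deltas '[[[0,0,0],[0,0,0]],[[0,0,0],[0,0,0]],[[0,0,0],[0,0,0]],[[0,0,0],[0,0,0]],[[0,0,0],[0,0,0]],[[0,0,0],[0,0,0]],[[0,0,0],[0,0,0]],[[0,0,0],[0,0,0]]]' --hand 1 --squeeze 40

```text
clock: 7.15
tool_pos: [0.4572, 0.0943, 0.0191]
tool_rot: [-0.005, 1.0, 0.0, -0.0]
ft_force: [-0.3, -0.4, -0.2]
finger_gap: 0.005
gripper_force: 0.0
```

```bash
python3 - <<'E'
from h import *
a=manip.camera("side");b=manip.camera("top")
p=manip.get_obs()["tool_pos"]; print(p,proj(p,a),proj(p,b))
A=cv2.resize(a["color"][150:350,160:360,::-1],None,fx=2,fy=2);B=cv2.resize(b["color"][220:420,210:410,::-1],None,fx=2,fy=2)
for im,q in((A,(proj(p,a)-[160,150])*2),(B,(proj(p,b)-[210,220])*2)): cv2.circle(im,tuple(int(x) for x in q),4,(0,0,255),1)
cv2.imwrite("pics/ab.png",np.hstack([A,B]))
E
```

```text
[0.45724516 0.09427314 0.01913697] [259.49360905 254.104683  ] [306.40195779 311.95405324]
```

View pics/ab.png

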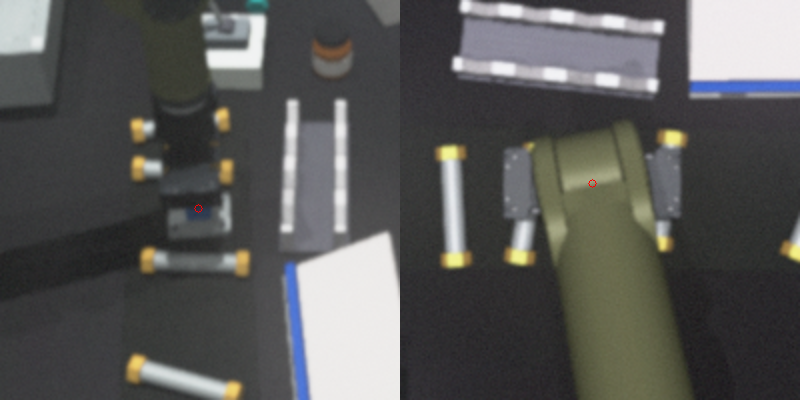

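```bash
python3 - <<'E'
from h import *
a=manip.camera("side");p=manip.get_obs()["tool_pos"]
im=a["color"][200:290,210:310,::-1]
im=cv2.resize(np.clip((im.astype(float)/255)**.5*255,0,255).astype(np.uint8),None,fx=6,fy=6,interpolation=cv2.INTER_CUBIC)
for d in [(0,0,0),(0,0,.019),(0,0,.07),(0,-.095,.07),(-.0375,-.095,.07),(.0375,-.095,.07)]:
    q=(proj(p+np.array(d),a)-[210,200])*6; cv2.circle(im,tuple(int(x) for x in q),4,(0,0,255),1)
cv2.imwrite("pics/z.png",im)
E
```

```text
(no output)
```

View pics/z.png

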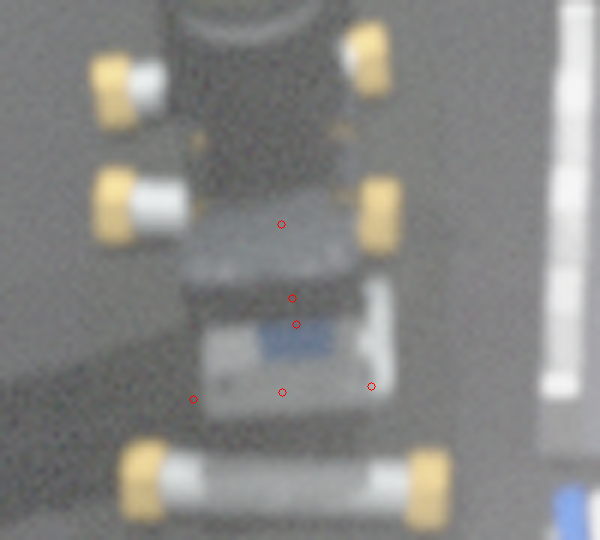

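The gripper shows up higher in the picture than the TCP reading says. The block is still visible under the shut fingers, at (297,340). I'll check the real fingertip height against the white deck.

```bash
python3 - <<'E'
from h import *
s=plan([.457,.094,.2],down(.6),5)
plan([.63,-.13,.2],down(.6),None,s)
E
```

```text
5 rows of [[0.001, -0.001, -0.452], [-0.0, -0.0, -0.0]]
8 rows of [[-0.267, -0.353, 0.0], [0.0, 0.0, 0.0]]
```

Request:
drive_tool --deltas '[[[0,0,-0.45],[0,0,0]],[[0,0,-0.45],[0,0,0]],[[0,0,-0.45],[0,0,0]],[[0,0,-0.45],[0,0,0]],[[-0.3,-0.4,-0.45],[0,0,0]],[[-0.3,-0.4,0],[0,0,0]],[[-0.3,-0.4,0],[0,0,0]],[[-0.3,-0.4,0],[0,0,0]],[[-0.3,-0.4,0],[0,0,0]],[[-0.3,-0.4,0],[0,0,0]],[[-0.3,-0.4,0],[0,0,0]],[[0,0,0],[0,0,0]]]'

```text
clock: 8.5
tool_pos: [0.6266, -0.1321, 0.1953]
tool_rot: [-0.002, 1.0, -0.003, -0.001]
ft_force: [-0.4, -1.2, -0.4]
finger_gap: 0.004
gripper_force: 0.0
```

```bash
python3 - <<'E'
from h import *
a=manip.camera("side");p=manip.get_obs()["tool_pos"]
x0,y0=220,180
im=a["color"][y0:y0+200,x0:x0+200,::-1]
im=cv2.resize(np.clip((im.astype(float)/255)**.5*255,0,255).astype(np.uint8),None,fx=3,fy=3,interpolation=cv2.INTER_CUBIC)
for i,d in enumerate([(0,0,0),(0,0,.03),(0,0,.06),(0,0,.07),(0,-.095,.07),(0,.095,.07)]):
    q=(proj(p+np.array(d),a)-[x0,y0])*3; cv2.circle(im,tuple(int(x) for x in q),3,(0,0,255),1);print(d,q)
cv2.imwrite("pics/w.png",im)
E
```

```text
(0, 0, 0) [322.71000256 286.66710567]
(0, 0, 0.03) [322.6152253  262.09025487]
(0, 0, 0.06) [322.51670746 236.54342594]
(0, 0, 0.07) [322.48299841 227.80227485]
(0, -0.095, 0.07) [335.35111557 336.11199338]
(0, 0.095, 0.07) [310.93634778 130.61521457]
```

View pics/w.png

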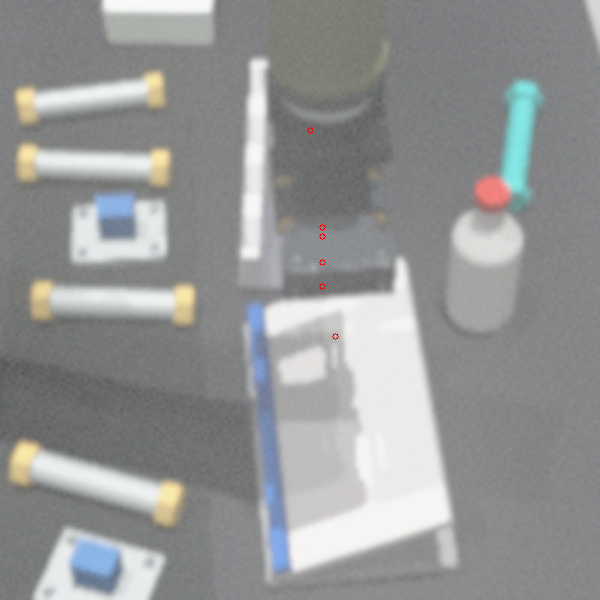

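In this view the body's lower near edge is at about row 290, where 336 was expected. That suggests the true tip is about 55 mm above the reading. I'll test it by touching the bare bench gently.

```bash
python3 - <<'E'
from h import *
s=plan([.45,-.08,.11],down(.6))
plan([.45,-.08,.02],down(.6),3,s)
E
```

```text
6 rows of [[0.365, 0.105, 0.178], [-0.0001, -0.0001, -0.0003]]
3 rows of [[0.0, 0.0, 0.375], [0.0, 0.0, 0.0]]
```

Request:
drive_tool --deltas '[[[0.365,0.105,0.178],[0,0,0]],[[0.365,0.105,0.178],[0,0,0]],[[0.365,0.105,0.178],[0,0,0]],[[0.365,0.105,0.178],[0,0,0]],[[0.365,0.105,0.178],[0,0,0]],[[0.365,0.105,0.178],[0,0,0]],[[0,0,0],[0,0,0]],[[0,0,0.36],[0,0,0]],[[0,0,0.36],[0,0,0]],[[0,0,0.36],[0,0,0]],[[0,0,0],[0,0,0]]]'

```text
clock: 9.65
tool_pos: [0.4473, -0.0762, 0.0223]
tool_rot: [-0.006, 1.0, -0.0, -0.003]
ft_force: [-1.6, 0.3, 1.5]
finger_gap: 0.005
gripper_force: 0.0
```

Request:
drive_tool --deltas '[[[0,0,0.06],[0,0,0]],[[0,0,0.06],[0,0,0]],[[0,0,0.06],[0,0,0]],[[0,0,0.06],[0,0,0]],[[0,0,0],[0,0,0]]]'

```text
clock: 10.15
tool_pos: [0.4498, -0.0771, 0.0053]
tool_rot: [-0.005, 1.0, 0.0, -0.0]
ft_force: [0.4, 0.7, -0.7]
finger_gap: 0.005
gripper_force: 0.0
```

Continue down in small steps.

Request:
drive_tool --deltas '[[[0,0,0.05],[0,0,0]],[[0,0,0.05],[0,0,0]],[[0,0,0.05],[0,0,0]],[[0,0,0],[0,0,0]]]'

```text
clock: 10.55
tool_pos: [0.4495, -0.0771, -0.0071]
tool_rot: [-0.005, 1.0, -0.0, -0.001]
ft_force: [-0.4, -0.2, -0.1]
finger_gap: 0.005
gripper_force: 0.0
```

```bash
python3 - <<'E'
from h import *
a=manip.camera("side");o=manip.get_obs();p=o["tool_pos"];print(p,o["ft_force"])
x0,y0=190,220
im=a["color"][y0:y0+150,x0:x0+150,::-1]
im=cv2.resize(np.clip((im.astype(float)/255)**.45*255,0,255).astype(np.uint8),None,fx=4,fy=4,interpolation=cv2.INTER_CUBIC)
for i,d in enumerate([(0,0,0),(0,-.095,.07),(-.0375,-.095,.07),(.0375,-.095,.07)]):
    q=(proj(p+np.array(d),a)-[x0,y0])*4; cv2.circle(im,tuple(int(x) for x in q),3,(0,0,255),1);print(d,q)
cv2.imwrite("pics/v.png",im)
E
```

```text
[ 0.44976899 -0.07718646 -0.00675285] [ 1.15446584 -0.33587934  1.44767193]
(0, 0, 0) [272.61881477 367.14420296]
(0, -0.095, 0.07) [261.76486754 436.97551545]
(-0.0375, -0.095, 0.07) [198.18235135 442.02443759]
(0.0375, -0.095, 0.07) [325.15568964 431.94181524]
```

View pics/v.png

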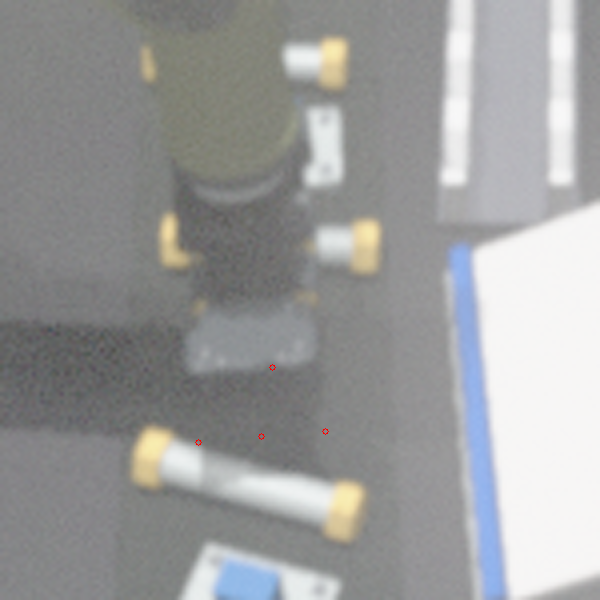

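No contact at a reported z of -7 mm, so the offset is real. I continue down carefully.

Request:
drive_tool --deltas '[[[0,0,0.06],[0,0,0]],[[0,0,0.06],[0,0,0]],[[0,0,0.06],[0,0,0]],[[0,0,0.06],[0,0,0]],[[0,0,0.06],[0,0,0]],[[0,0,0],[0,0,0]]]'

```text
clock: 11.2
tool_pos: [0.4494, -0.0771, -0.0312]
tool_rot: [-0.005, 1.0, -0.0, -0.001]
ft_force: [0.1, 0.4, -0.1]
finger_gap: 0.007
gripper_force: 0.0
```

Request:
drive_tool --deltas '[[[0,0,0.04],[0,0,0]],[[0,0,0.04],[0,0,0]],[[0,0,0],[0,0,0]]]'

```text
clock: 11.5
tool_pos: [0.4504, -0.0771, -0.0358]
tool_rot: [-0.005, 1.0, 0.001, -0.0]
ft_force: [-4.1, -0.4, 12.8]
finger_gap: 0.003
gripper_force: 6.5
```

Contact comes at a reported z of about -0.0345, so the true tips are 35 mm above the reading. I'll build that into the planner. Whether the offset runs along the tool or world z gets checked when I tilt.

```bash
python3 - <<'E'
s=open("h.py").read()
s=s.replace('''    p0,R0=(o["tool_pos"],Rn.from_quat(o["tool_rot"])) if start is None else start
''','''    p0,R0=tip(o) if start is None else start
''')+'''
OFF=.0345
def tip(o): R=Rn.from_quat(o["tool_rot"]); return o["tool_pos"]-OFF*R.as_matrix()[:,2],R
'''
open("h.py","w").write(s)
E
python3 - <<'E'
from h import *
s=plan([.45,-.077,.09],down(.6),3)
s=plan([.456,.094,.09],down(.6),5,s)
plan([.456,.094,.022],down(.6),3,s)
E
```

```text
3 rows of [[0.002, 0.001, -0.38], [0.0001, -0.0, -0.0001]]
5 rows of [[-0.019, 0.427, 0.0], [0.0, 0.0, 0.0]]
3 rows of [[0.0, 0.0, 0.283], [0.0, 0.0, 0.0]]
```

Request:
drive_tool --deltas '[[[0,0,-0.38],[0,0,0]],[[0,0,-0.38],[0,0,0]],[[0,0,-0.38],[0,0,0]],[[-0.019,0.427,0],[0,0,0]],[[-0.019,0.427,0],[0,0,0]],[[-0.019,0.427,0],[0,0,0]],[[-0.019,0.427,0],[0,0,0]],[[-0.019,0.427,0],[0,0,0]],[[0,0,0],[0,0,0]],[[0,0,0],[0,0,0]]]' --hand 0

```text
clock: 12.5
tool_pos: [0.4559, 0.0941, 0.0542]
tool_rot: [-0.006, 1.0, -0.0, -0.0]
ft_force: [-0.2, -1.2, -0.1]
finger_gap: 0.499
gripper_force: 0.0
```

```bash
python3 - <<'E'
s=open("h.py").read()
s=s.replace('''p0,R0=tip(o) if start is None else start
''','''p0,R0=(o["tool_pos"],Rn.from_quat(o["tool_rot"])) if start is None else start
    want=np.array(pos,float); pos=want+OFF*R.as_matrix()[:,2]
''').replace("return np.array(pos),R","return pos,R")
open("h.py","w").write(s)
E
python3 - <<'E'
from h import *
plan([.456,.094,.022],down(.6),4)
E
```

```text
4 rows of [[-0.0, -0.0, 0.208], [-0.0, -0.0, 0.0001]]
```

Request:
drive_tool --deltas '[[[0,0,0.208],[0,0,0]],[[0,0,0.208],[0,0,0]],[[0,0,0.208],[0,0,0]],[[0,0,0.208],[0,0,0]],[[0,0,0],[0,0,0]]]'

```text
clock: 13.0
tool_pos: [0.4541, 0.0914, -0.014]
tool_rot: [-0.004, 1.0, -0.001, -0.002]
ft_force: [0.3, -0.4, 0.0]
finger_gap: 0.498
gripper_force: 0.0
```

Request:
drive_tool --deltas '[[[0,0,0],[0,0,0]],[[0,0,0],[0,0,0]],[[0,0,0],[0,0,0]],[[0,0,0],[0,0,0]],[[0,0,0],[0,0,0]],[[0,0,0],[0,0,0]]]' --hand 1 --squeeze 40

```text
clock: 13.6
tool_pos: [0.4567, 0.0937, -0.0113]
tool_rot: [-0.005, 1.0, 0.0, 0.001]
ft_force: [0.3, -2.1, 5.7]
finger_gap: 0.273
gripper_force: 40.0
```

Request:
drive_tool --deltas '[[[0,0,-0.2],[0,0,0]],[[0,0,-0.4],[0,0,0]],[[0,0,-0.4],[0,0,0]],[[0,0,-0.4],[0,0,0]],[[0,0,-0.4],[0,0,0]],[[0,0,0],[0,0,0]]]'

```text
clock: 14.2
tool_pos: [0.4586, 0.0948, 0.1355]
tool_rot: [-0.005, 1.0, 0.002, 0.003]
ft_force: [0.6, -0.3, -3.7]
finger_gap: 0.274
gripper_force: 40.0
```

```bash
sed -i 's/\.019/.024/g' deck.py; python3 deck.py 40
```

```text
7 rows of [[-0.25, -0.365, 0.137], [0.0001, -0.0195, -0.0001]]
[ 0.612 -0.108  0.087] [ 0.619 -0.108  0.072]
4 rows of [[0.0, 0.0, 0.159], [0.0, 0.0, 0.0]]
```

Request:
drive_tool --deltas '[[[-0.25,-0.365,0.137],[0,-0.0195,0]],[[-0.25,-0.365,0.137],[0,-0.0195,0]],[[-0.25,-0.365,0.137],[0,-0.0195,0]],[[-0.25,-0.365,0.137],[0,-0.0195,0]],[[-0.25,-0.365,0.137],[0,-0.0195,0]],[[-0.25,-0.365,0.137],[0,-0.0195,0]],[[-0.25,-0.365,0.137],[0,-0.0195,0]],[[0,0,0],[0,0,0]],[[0,0,0],[0,0,0]]]'

```text
clock: 15.1
tool_pos: [0.606, -0.1097, 0.0796]
tool_rot: [-0.004, 0.978, 0.001, 0.21]
ft_force: [0.0, 0.4, -3.0]
finger_gap: 0.273
gripper_force: 40.0
```

```bash
cat > chk.py <<'E'
from h import *
import sys
a=manip.camera("side");o=manip.get_obs();p,R=tip(o);print("tip",np.round(p,4),"tcp",np.round(o["tool_pos"],4))
for r in manip.mark_of(a,"cover1")[:4]: print(np.round(world(r["position"],a),3),round(r["score"],2),np.round(proj(world(r["position"],a),a)))
print("expect cover origin at",np.round(p+R.apply([0,0,.022]),3),"or world-z off",np.round(o["tool_pos"]+[0,0,OFF]+R.apply([0,0,.022]),3))
x0,y0=240,220
im=cv2.resize(a["color"][y0:y0+170,x0:x0+200,::-1],None,fx=4,fy=3.5,interpolation=cv2.INTER_CUBIC)
im=cv2.resize(a["color"][y0:y0+150,x0:x0+200,::-1],None,fx=4,fy=4,interpolation=cv2.INTER_CUBIC)
cv2.imwrite("pics/"+sys.argv[1],im)
E
python3 chk.py d1.png; python3 deck.py 40
```

```text
tip [ 0.5923 -0.1087  0.1116] tcp [ 0.6066 -0.1085  0.0802]
[ 0.601 -0.108  0.092] 0.85 [317. 295.]
[ 0.437 -0.26   0.002] 0.82 [253. 376.]
[ 0.774 -0.02  -0.002] 0.69 [379. 283.]
expect cover origin at [ 0.601 -0.109  0.092] or world-z off [ 0.616 -0.108  0.095]
1 rows of [[-0.084, 0.001, -0.041], [0.0, -0.0034, -0.0003]]
[ 0.612 -0.108  0.087] [ 0.619 -0.108  0.072]
4 rows of [[0.0, 0.0, 0.159], [0.0, 0.0, 0.0]]
```

View pics/d1.png

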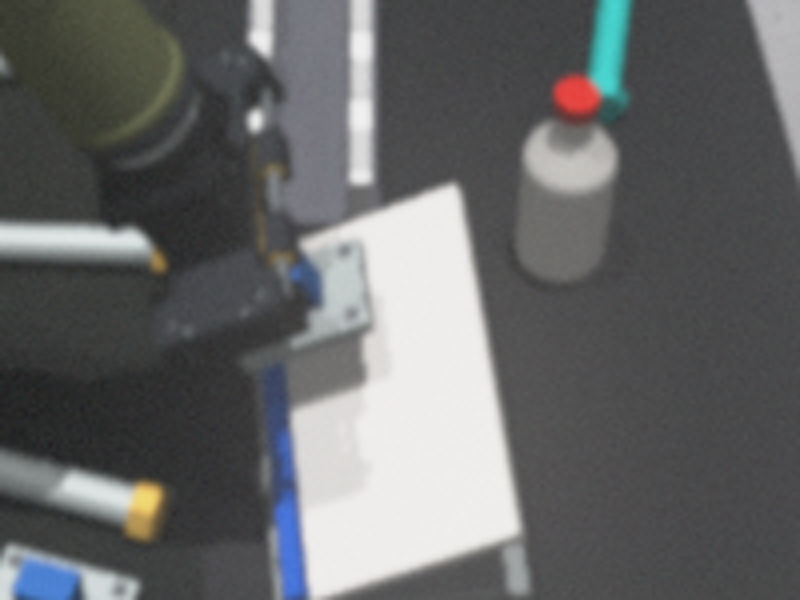

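The tool-axis offset is confirmed: the network's cover origin matches at (0.601,-0.108,0.092). The picture shows the cover held level with the board, its block at (305,285), just above it. Lowering now.

Request:
drive_tool --deltas '[[[-0.084,0,-0.041],[0,-0.0034,0]],[[0,0,0],[0,0,0]],[[0,0,0.159],[0,0,0]],[[0,0,0.159],[0,0,0]],[[0,0,0.159],[0,0,0]],[[0,0,0.159],[0,0,0]],[[0,0,0],[0,0,0]],[[0,0,0],[0,0,0]]]'

```text
clock: 16.0
tool_pos: [0.6349, -0.1085, 0.0422]
tool_rot: [-0.005, 0.976, 0.001, 0.218]
ft_force: [-0.2, -0.1, -3.1]
finger_gap: 0.275
gripper_force: 40.0
```

```bash
python3 chk.py d2.png; python3 deck.py 40 | tail -1
```

```text
tip [ 0.6203 -0.1087  0.0737] tcp [ 0.635  -0.1086  0.0425]
[ 0.63  -0.108  0.054] 0.66 [329. 303.]
[ 0.436 -0.264 -0.001] 0.58 [252. 378.]
expect cover origin at [ 0.63  -0.109  0.054] or world-z off [ 0.644 -0.108  0.057]
4 rows of [[0.0, 0.0, 0.159], [0.0, 0.0, 0.0]]
```

Request:
drive_tool --deltas '[[[0,0,0.03],[0,0,0]],[[0,0,0],[0,0,0]]]'

```text
clock: 16.3
tool_pos: [0.6364, -0.1086, 0.0409]
tool_rot: [-0.005, 0.976, 0.002, 0.219]
ft_force: [-3.3, 0.3, 3.7]
finger_gap: 0.27
gripper_force: 40.0
```

Request:
drive_tool --deltas '[[[0,0,0],[0,0,0]],[[0,0,0],[0,0,0]],[[0,0,0],[0,0,0]],[[0,0,0],[0,0,0]],[[0,0,-0.3],[0,0,0]],[[0,0,-0.4],[0,0,0]],[[0,0,-0.4],[0,0,0]],[[0,0,-0.4],[0,0,0]],[[0,0,0],[0,0,0]]]' --hand 0

```text
clock: 17.2
tool_pos: [0.5871, -0.1097, 0.1537]
tool_rot: [-0.004, 0.975, 0.002, 0.222]
ft_force: [-0.1, 0.2, 0.4]
finger_gap: 0.502
gripper_force: 0.0
```

```bash
python3 loc.py cover1 .012; python3 - <<'E'
from h import *
plan([.438,-.255,.10],down(-22.5))
E
```

```text
top [ 0.622 -0.107  0.047] 0.73
top [ 0.439 -0.25  -0.003] 0.56
   rect [ 635.1 -112.9] [74.5 72.7] 0.7 -36.7
   rect [ 467.2 -272.6] [45.1 19.7] 63.9 67.3
side [ 0.623 -0.105  0.05 ] 0.69
side [ 0.437 -0.263 -0.   ] 0.64
tcp [ 0.584 -0.109  0.147] gap 0.5
6 rows of [[0.29, -0.355, 0.096], [0.0046, 0.0229, 0.021]]
```

Request:
drive_tool --deltas '[[[0.29,-0.355,0.096],[0.0046,0.0229,0.021]],[[0.29,-0.355,0.096],[0.0046,0.0229,0.021]],[[0.29,-0.355,0.096],[0.0046,0.0229,0.021]],[[0.29,-0.355,0.096],[0.0046,0.0229,0.021]],[[0.29,-0.355,0.096],[0.0046,0.0229,0.021]],[[0.29,-0.355,0.096],[0.0046,0.0229,0.021]],[[0,0,0],[0,0,0]],[[0,0,0],[0,0,0]]]'

```text
clock: 18.25
tool_pos: [0.4385, -0.2558, 0.0655]
tool_rot: [0.195, 0.981, -0.0, 0.0]
ft_force: [-0.5, 0.6, 0.6]
finger_gap: 0.496
gripper_force: 0.0
```

```bash
python3 - <<'E'
from h import *
s=plan([.438,-.255,.07],down(-22.5),2)
plan([.438,-.255,.022],down(-22.5),2,s)
E
python3 loc.py cover1 .012
```

```text
2 rows of [[0.005, 0.003, 0.187], [-0.0, 0.0, -0.0]]
2 rows of [[0.0, 0.0, 0.3], [0.0, 0.0, 0.0]]
top [ 0.621 -0.11   0.047] 0.98
   rect [ 627.8 -114.1] [85.4 69.3] -0.3 -7.0
   rect [ 435.9 -250. ] [83.5 66.6] -19.6 -69.5
side [ 0.623 -0.109  0.049] 0.77
side [ 0.437 -0.262  0.001] 0.75
side [ 0.639 -0.149  0.001] 0.49
tcp [ 0.44  -0.254  0.067] gap 0.5
```

Request:
drive_tool --deltas '[[[0.005,0.003,0.187],[0,0,0]],[[0.005,0.003,0.187],[0,0,0]],[[0,0,0.2],[0,0,0]],[[0,0,0.2],[0,0,0]],[[0,0,0.2],[0,0,0]],[[0,0,0],[0,0,0]]]'

```text
clock: 19.1
tool_pos: [0.436, -0.2532, -0.0144]
tool_rot: [0.195, 0.981, 0.001, -0.002]
ft_force: [-1.4, -0.6, 0.4]
finger_gap: 0.501
gripper_force: 0.0
```

Request:
drive_tool --deltas '[[[0,0,0],[0,0,0]],[[0,0,0],[0,0,0]],[[0,0,0],[0,0,0]],[[0,0,0],[0,0,0]],[[0,0,0],[0,0,0]],[[0,0,0],[0,0,0]]]' --hand 1 --squeeze 40

```text
clock: 19.7
tool_pos: [0.4393, -0.2547, -0.0107]
tool_rot: [0.195, 0.981, 0.001, 0.002]
ft_force: [-0.5, 0.2, 4.4]
finger_gap: 0.271
gripper_force: 40.0
```

Request:
drive_tool --deltas '[[[0,0,-0.2],[0,0,0]],[[0,0,-0.4],[0,0,0]],[[0,0,-0.4],[0,0,0]],[[0,0,-0.4],[0,0,0]],[[0,0,-0.4],[0,0,0]],[[0,0,0],[0,0,0]]]'

```text
clock: 20.3
tool_pos: [0.4409, -0.2556, 0.136]
tool_rot: [0.195, 0.981, 0.001, 0.004]
ft_force: [0.6, -0.4, -2.1]
finger_gap: 0.274
gripper_force: 40.0
```

```bash
python3 deck.py -40
```

```text
5 rows of [[-0.356, 0.262, 0.196], [-0.0054, -0.0268, -0.0253]]
[ 0.613 -0.188  0.087] [ 0.62  -0.188  0.072]
4 rows of [[0.0, 0.0, 0.159], [0.0, 0.0, 0.0]]
```

Request:
drive_tool --deltas '[[[-0.356,0.262,0.196],[-0.0054,-0.0268,-0.0253]],[[-0.356,0.262,0.196],[-0.0054,-0.0268,-0.0253]],[[-0.356,0.262,0.196],[-0.0054,-0.0268,-0.0253]],[[-0.356,0.262,0.196],[-0.0054,-0.0268,-0.0253]],[[-0.356,0.262,0.196],[-0.0054,-0.0268,-0.0253]],[[0,0,0],[0,0,0]],[[0,0,0],[0,0,0]]]'

```text
clock: 21.0
tool_pos: [0.6081, -0.1859, 0.0794]
tool_rot: [-0.006, 0.978, 0.001, 0.21]
ft_force: [-0.1, -0.5, -2.5]
finger_gap: 0.274
gripper_force: 40.0
```

```bash
python3 chk.py d3.png; sed -i 's/\.024/.0225/g' deck.py; python3 deck.py -40
```

```text
tip [ 0.5943 -0.1871  0.1117] tcp [ 0.6086 -0.1869  0.0803]
[ 0.6   -0.191  0.088] 0.89 [319. 325.]
[ 0.625 -0.106  0.048] 0.84 [326. 304.]
expect cover origin at [ 0.603 -0.187  0.092] or world-z off [ 0.618 -0.187  0.095]
1 rows of [[-0.073, -0.005, -0.043], [-0.0003, -0.003, -0.0006]]
[ 0.613 -0.188  0.087] [ 0.621 -0.188  0.07 ]
4 rows of [[0.0, 0.0, 0.164], [0.0, 0.0, 0.0]]
```

Request:
drive_tool --deltas '[[[-0.073,-0.005,-0.043],[0,-0.003,0]],[[0,0,0],[0,0,0]],[[0,0,0.164],[0,0,0]],[[0,0,0.164],[0,0,0]],[[0,0,0.164],[0,0,0]],[[0,0,0.164],[0,0,0]],[[0,0,0.025],[0,0,0]],[[0,0,0],[0,0,0]]]'

```text
clock: 21.9
tool_pos: [0.638, -0.1873, 0.0393]
tool_rot: [-0.005, 0.976, 0.001, 0.218]
ft_force: [-2.4, 0.1, 1.5]
finger_gap: 0.27
gripper_force: 40.0
```

Request:
drive_tool --deltas '[[[0,0,0],[0,0,0]],[[0,0,0],[0,0,0]],[[0,0,0],[0,0,0]],[[0,0,0],[0,0,0]],[[0,0,-0.3],[0,0,0]],[[0,0,-0.4],[0,0,0]],[[0,0,-0.4],[0,0,0]],[[0,0,-0.4],[0,0,0]],[[0,0,0],[0,0,0]]]' --hand 0

```text
clock: 22.8
tool_pos: [0.5883, -0.1885, 0.1521]
tool_rot: [-0.005, 0.975, 0.003, 0.222]
ft_force: [0.5, 0.4, 0.6]
finger_gap: 0.499
gripper_force: 0.0
```

```bash
python3 loc.py cover1 .012; python3 loc.py barrel1 .015;  python3 - <<'E'
from h import *
plan([.452,.010,.10],down(-7.6))
E
```

```text
top [ 0.625 -0.183  0.045] 0.96
top [ 0.625 -0.107  0.045] 0.76
top [0.475 0.411 0.147] 0.69
   rect [ 632.5 -195.6] [78.7 69.5] -0.7 -34.9
   rect [ 626.5 -112.8] [87.7 71.7] -0.3 -15.8
side [ 0.623 -0.194  0.047] 0.88
side [ 0.626 -0.105  0.047] 0.71
tcp [ 0.586 -0.187  0.145] gap 0.5
top [0.45  0.012 0.011] 0.97
top [0.568 0.593 0.017] 0.95
top [ 0.437 -0.173  0.014] 0.74
top [0.434 0.265 0.014] 0.73
top [0.433 0.175 0.016] 0.72
top [0.838 0.162 0.018] 0.71
top [ 0.64  -0.148  0.005] 0.65
   rect [430.8 262.4] [140.7  33.8] 3.9 4.4
   rect [450.5   9.6] [139.9  32. ] -6.4 -6.8
   rect [434.4 173. ] [143.5  34.8] -8.5 -8.6
   rect [838.9 162.9] [144.1  34.2] 74.5 74.2
   rect [ 438.6 -172. ] [140.7  34. ] -22.2 -22.1
   rect [560.7 589.2] [153.   35.5] 83.1 83.1
side [ 0.439 -0.174  0.017] 0.97
side [0.448 0.005 0.016] 0.68
side [0.566 0.584 0.015] 0.63
side [0.842 0.159 0.019] 0.63
side [0.43  0.258 0.017] 0.58
tcp [ 0.586 -0.187  0.146] gap 0.5
7 rows of [[0.287, 0.339, 0.078], [0.0014, 0.0198, 0.0064]]
```

Both covers are seated on the cleat. Barrels next, starting with the one at (0.438,-0.172).

```bash
cat > rk.py <<'E'
from h import *
import sys
y=float(sys.argv[1])/1000; yaw=-6; C=np.array([.617,.138,0])
P=C+Rn.from_euler("z",yaw,degrees=True).apply([0,y,0])
s=plan(P+[0,0,.11],down(yaw)); print(np.round(P,3))
plan(P+[0,0,.043],down(yaw),3,s)
E
cat > pk.py <<'E'
from h import *
import sys
x,y,a=map(float,sys.argv[1:4])
s=plan([x,y,.08],down(a)); plan([x,y,.006],down(a),4,s)
E
python3 pk.py .438 -.172 -22
```

```text
5 rows of [[0.429, -0.023, 0.146], [0.0054, 0.0274, 0.0248]]
4 rows of [[0.0, 0.0, 0.231], [0.0, 0.0, 0.0]]
```

Request:
drive_tool --deltas '[[[0.429,-0.023,0.146],[0.0054,0.0274,0.0248]],[[0.429,-0.023,0.146],[0.0054,0.0274,0.0248]],[[0.429,-0.023,0.146],[0.0054,0.0274,0.0248]],[[0.429,-0.023,0.146],[0.0054,0.0274,0.0248]],[[0.429,-0.023,0.146],[0.0054,0.0274,0.0248]],[[0,0,0],[0,0,0]],[[0,0,0],[0,0,0]]]'

```text
clock: 24.0
tool_pos: [0.4395, -0.1724, 0.0463]
tool_rot: [0.19, 0.982, 0.0, 0.002]
ft_force: [1.0, -0.2, 0.2]
finger_gap: 0.502
gripper_force: 0.0
```

```bash
python3 pk.py .438 -.172 -22
```

```text
1 rows of [[0.019, -0.002, 0.01], [0.0005, 0.0012, 0.0005]]
4 rows of [[0.0, 0.0, 0.231], [0.0, 0.0, 0.0]]
```

Request:
drive_tool --deltas '[[[0.019,0,0.01],[0,0.001,0]],[[0,0,0.231],[0,0,0]],[[0,0,0.231],[0,0,0]],[[0,0,0.231],[0,0,0]],[[0,0,0.15],[0,0,0]],[[0,0,0.08],[0,0,0]],[[0,0,0],[0,0,0]]]'

```text
clock: 24.7
tool_pos: [0.4373, -0.1712, -0.0284]
tool_rot: [0.191, 0.982, 0.001, -0.0]
ft_force: [0.1, -0.7, 1.0]
finger_gap: 0.499
gripper_force: 0.0
```

Request:
drive_tool --deltas '[[[0,0,0],[0,0,0]],[[0,0,0],[0,0,0]],[[0,0,0],[0,0,0]],[[0,0,0],[0,0,0]],[[0,0,0],[0,0,0]],[[0,0,0],[0,0,0]]]' --hand 1 --squeeze 40

```text
clock: 25.3
tool_pos: [0.4377, -0.1714, -0.0278]
tool_rot: [0.191, 0.982, 0.001, -0.0]
ft_force: [-1.1, 0.1, 6.0]
finger_gap: 0.264
gripper_force: 40.0
```

Request:
drive_tool --deltas '[[[0,0,-0.2],[0,0,0]],[[0,0,-0.4],[0,0,0]],[[0,0,-0.4],[0,0,0]],[[0,0,-0.4],[0,0,0]],[[0,0,-0.4],[0,0,0]],[[0,0,0],[0,0,0]]]'

```text
clock: 25.9
tool_pos: [0.4401, -0.1717, 0.119]
tool_rot: [0.191, 0.982, 0.003, 0.003]
ft_force: [1.1, 0.1, -2.0]
finger_gap: 0.263
gripper_force: 40.0
```

```bash
python3 rk.py -93
```

```text
7 rows of [[-0.187, 0.454, 0.08], [0.0003, 0.0003, -0.0127]]
[0.607 0.046 0.   ]
3 rows of [[0.0, 0.0, 0.279], [0.0, 0.0, 0.0]]
```

Request:
drive_tool --deltas '[[[-0.187,0.454,0.02],[0,0,-0.0127]],[[-0.187,0.454,0.02],[0,0,-0.0127]],[[-0.187,0.454,0.02],[0,0,-0.0127]],[[-0.187,0.454,0.08],[0,0,-0.0127]],[[-0.187,0.454,0.14],[0,0,-0.0127]],[[-0.187,0.454,0.14],[0,0,-0.0127]],[[-0.187,0.454,0.14],[0,0,-0.0127]],[[0,0,0],[0,0,0]],[[0,0,0],[0,0,0]]]'

```text
clock: 26.8
tool_pos: [0.6028, 0.0467, 0.0688]
tool_rot: [0.051, 0.999, 0.0, -0.002]
ft_force: [-0.7, -1.6, -1.1]
finger_gap: 0.264
gripper_force: 40.0
```

```bash
python3 rk.py -93; python3 - <<'E'
from h import *
a=manip.camera("side");b=manip.camera("top")
for n,c in(("side",a),("top",b)):
    for r in manip.mark_of(c,"barrel1"):
        w=world(r["position"],c)
        if w[0]>.5: print(n,np.round(w,3),round(r["score"],2))
    for r in manip.mark_of(c,"rack")[:1]: print(n,"rack",np.round(world(r["position"],c),3))
p,R=tip(manip.get_obs());print("tip",p)
A=cv2.resize(a["color"][170:300,250:380,::-1],None,fx=3,fy=3,interpolation=cv2.INTER_CUBIC);B=cv2.resize(b["color"][180:310,220:350,::-1],None,fx=3,fy=3,interpolation=cv2.INTER_CUBIC)
yaw=Rn.from_euler("z",-6,degrees=True)
for im,c,o in((A,a,(250,170)),(B,b,(220,180))):
    for x in(-.042,-.028,.028,.042):
        for y in(-.093,-.031,.031,.093):
            q=(proj(np.array([.617,.138,0])+yaw.apply([x,y,.034]),c)-o)*3
            cv2.circle(im,tuple(int(k) for k in q),2,(0,0,255),-1)
cv2.imwrite("pics/r1.png",np.hstack([A,B]))
E
```

```text
1 rows of [[-0.057, -0.009, -0.084], [0.0001, -0.0014, 0.0006]]
[0.607 0.046 0.   ]
3 rows of [[0.0, 0.0, 0.279], [0.0, 0.0, 0.0]]
side [0.84  0.157 0.02 ] 0.58
side [0.563 0.586 0.014] 0.55
side rack [ 0.617  0.133 -0.002]
top [0.565 0.591 0.017] 0.9
top [0.837 0.164 0.017] 0.7
top [ 0.535 -0.41  -0.003] 0.45
top rack [0.62  0.141 0.003]
tip [0.60398786 0.04475268 0.10617157]
```

View pics/r1.png

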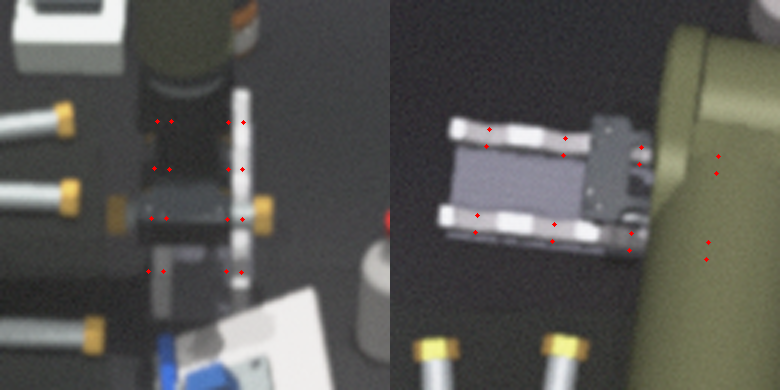

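The predicted groove dots (right view, e.g. (488,138) and (565,146)) fall in the grey V valleys, so the rack pose is good. Lowering the barrel.

Request:
drive_tool --deltas '[[[-0.045,0,-0.05],[0,-0.0014,0.0006]],[[0,0,0],[0,0,0]],[[0,0,0.2],[0,0,0]],[[0,0,0.2],[0,0,0]],[[0,0,0.2],[0,0,0]],[[0,0,0.2],[0,0,0]],[[0,0,0],[0,0,0]]]'

```text
clock: 27.8
tool_pos: [0.6063, 0.0446, 0.0085]
tool_rot: [0.054, 0.999, 0.0, 0.0]
ft_force: [-1.3, 0.0, -2.0]
finger_gap: 0.266
gripper_force: 40.0
```

```bash
python3 rk.py -93|tail -3; python3 -c "
from h import *
print(tip(manip.get_obs())[0])"
```

```text
2 rows of [[-0.006, 0.006, -0.419], [0.0, 0.0, -0.0005]]
[0.607 0.046 0.   ]
3 rows of [[0.0, 0.0, 0.279], [0.0, 0.0, 0.0]]
[0.60626722 0.04462899 0.04299847]
```

Request:
drive_tool --deltas '[[[0,0.01,0.02],[0,0,0]],[[0,0,0],[0,0,0]]]'

```text
clock: 28.0
tool_pos: [0.6079, 0.0462, 0.0095]
tool_rot: [0.053, 0.999, 0.001, 0.002]
ft_force: [-0.3, -1.0, -1.4]
finger_gap: 0.266
gripper_force: 40.0
```

Request:
drive_tool --deltas '[[[0,0,0],[0,0,0]],[[0,0,0],[0,0,0]],[[0,0,0],[0,0,0]],[[0,0,0],[0,0,0]],[[0,0,-0.3],[0,0,0]],[[0,0,-0.4],[0,0,0]],[[0,0,-0.4],[0,0,0]],[[0,0,0],[0,0,0]]]' --hand 0.1

```text
clock: 28.8
tool_pos: [0.6114, 0.0465, 0.1027]
tool_rot: [0.053, 0.999, 0.003, 0.006]
ft_force: [0.2, 0.3, -0.4]
finger_gap: 0.446
gripper_force: 0.0
```

```bash
python3 loc.py barrel1 .015;  python3 pk.py .451 .009 -7
```

```text
top [0.565 0.591 0.017] 0.79
top [0.433 0.261 0.012] 0.77
top [0.834 0.162 0.016] 0.66
top [0.432 0.175 0.019] 0.55
   rect [561.3 588.9] [153.4  34.3] 83.1 83.2
   rect [431.  262.4] [139.8  33.6] 1.6 3.5
   rect [624.3 178.7] [168.3  97.2] 84.5 73.1
   rect [434.6 172.4] [139.9  32.4] -7.5 -7.5
   rect [839.3 162.4] [143.3  33.1] 74.5 74.1
side [0.606 0.043 0.053] 0.91
side [0.839 0.157 0.018] 0.82
side [0.429 0.259 0.015] 0.8
side [0.404 0.041 0.015] 0.74
side [0.563 0.585 0.014] 0.66
side [0.435 0.171 0.017] 0.63
tcp [0.607 0.047 0.096] gap 0.45
5 rows of [[0.376, -0.137, 0.127], [0.0001, 0.0001, 0.001]]
4 rows of [[0.0, 0.0, 0.231], [0.0, 0.0, 0.0]]
```

The barrel in groove 1 is seated. The one that was at (0.451,0.009) has been knocked to about (0.404,0.041). I'll do barrel C next and get a clear view of it from there.

```bash
python3 pk.py .434 .173 -7.7
```

```text
6 rows of [[0.389, 0.219, 0.106], [0.0001, 0.0001, 0.0015]]
4 rows of [[0.0, 0.0, 0.231], [0.0, 0.0, 0.0]]
```

Request:
drive_tool --deltas '[[[0.389,0.219,0.02],[0,0,0.0015]],[[0.389,0.219,0.02],[0,0,0.0015]],[[0.389,0.219,0.14],[0,0,0.0015]],[[0.389,0.219,0.14],[0,0,0.0015]],[[0.389,0.219,0.14],[0,0,0.0015]],[[0.389,0.219,0.14],[0,0,0.0015]],[[0,0,0],[0,0,0]],[[0,0,0],[0,0,0]]]'

```text
clock: 29.85
tool_pos: [0.4339, 0.1731, 0.0486]
tool_rot: [0.066, 0.998, 0.001, 0.001]
ft_force: [0.8, -0.9, 0.2]
finger_gap: 0.45
gripper_force: 0.0
```

```bash
python3 loc.py barrel1 .015; python3 pk.py .434 .173 -7.7
```

```text
top [0.405 0.048 0.015] 0.98
top [0.566 0.588 0.014] 0.97
top [0.607 0.047 0.051] 0.85
top [ 0.668  0.381 -0.   ] 0.74
top [0.838 0.165 0.016] 0.6
   rect [614.1  44.5] [151.7  35.2] -4.9 -5.6
   rect [838.3 162.7] [143.3  33.9] 74.2 74.0
   rect [402.7  42.9] [141.8  34.4] -7.2 -7.1
   rect [563.4 590.6] [153.1  37.5] 84.2 83.1
   rect [496.2 156.7] [28.1 18.7] 30.9 42.2
side [0.608 0.039 0.055] 0.87
side [0.434 0.172 0.016] 0.86
side [0.401 0.04  0.014] 0.81
side [0.562 0.583 0.013] 0.7
side [0.839 0.157 0.017] 0.61
side [0.432 0.259 0.016] 0.42
tcp [0.436 0.172 0.05 ] gap 0.45
1 rows of [[0.028, 0.008, 0.051], [0.0008, 0.0014, -0.0009]]
4 rows of [[0.0, 0.0, 0.231], [0.0, 0.0, 0.0]]
```

Request:
drive_tool --deltas '[[[0.015,0,0.02],[0,0,0]],[[0,0,0.231],[0,0,0]],[[0,0,0.231],[0,0,0]],[[0,0,0.231],[0,0,0]],[[0,0,0.15],[0,0,0]],[[0,0,0.08],[0,0,0]],[[0,0,0],[0,0,0]]]'

```text
clock: 30.8
tool_pos: [0.4337, 0.1727, -0.0267]
tool_rot: [0.068, 0.998, 0.001, 0.001]
ft_force: [0.4, -0.7, 0.8]
finger_gap: 0.448
gripper_force: 0.0
```

Request:
drive_tool --deltas '[[[0,0,0],[0,0,0]],[[0,0,0],[0,0,0]],[[0,0,0],[0,0,0]],[[0,0,0],[0,0,0]],[[0,0,0],[0,0,0]]]' --hand 1 --squeeze 40

```text
clock: 31.3
tool_pos: [0.4346, 0.1733, -0.0255]
tool_rot: [0.068, 0.998, 0.002, 0.002]
ft_force: [-0.2, -2.1, 6.2]
finger_gap: 0.264
gripper_force: 40.0
```

Request:
drive_tool --deltas '[[[0,0,-0.2],[0,0,0]],[[0,0,-0.4],[0,0,0]],[[0,0,-0.4],[0,0,0]],[[0,0,-0.4],[0,0,0]],[[0,0,-0.4],[0,0,0]],[[0,0,0],[0,0,0]]]'

```text
clock: 31.9
tool_pos: [0.436, 0.1748, 0.1216]
tool_rot: [0.067, 0.998, 0.004, 0.004]
ft_force: [1.1, -0.1, -1.9]
finger_gap: 0.269
gripper_force: 40.0
```

```bash
python3 rk.py 31
```

```text
5 rows of [[-0.458, 0.041, 0.118], [0.0006, 0.0005, -0.0019]]
[0.62  0.169 0.   ]
3 rows of [[0.0, 0.0, 0.279], [0.0, 0.0, 0.0]]
```

Request:
drive_tool --deltas '[[[-0.458,0.041,0.118],[0.0006,0.0005,-0.0019]],[[-0.458,0.041,0.118],[0.0006,0.0005,-0.0019]],[[-0.458,0.041,0.118],[0.0006,0.0005,-0.0019]],[[-0.458,0.041,0.118],[0.0006,0.0005,-0.0019]],[[-0.458,0.041,0.118],[0.0006,0.0005,-0.0019]],[[0,0,0],[0,0,0]],[[0,0,0],[0,0,0]]]'

```text
clock: 32.6
tool_pos: [0.6163, 0.1655, 0.0681]
tool_rot: [0.053, 0.999, -0.005, -0.004]
ft_force: [-0.8, 0.2, -2.1]
finger_gap: 0.267
gripper_force: 40.0
```

```bash
python3 rk.py 31
```

```text
1 rows of [[-0.044, 0.046, -0.094], [-0.0032, -0.0025, -0.0006]]
[0.62  0.169 0.   ]
3 rows of [[0.0, 0.0, 0.279], [0.0, 0.0, 0.0]]
```

Request:
drive_tool --deltas '[[[-0.03,0.02,-0.05],[0,0,0]],[[0,0,0.2],[0,0,0]],[[0,0,0.2],[0,0,0]],[[0,0,0],[0,0,0]],[[0,0,0],[0,0,0]]]'

```text
clock: 33.1
tool_pos: [0.6187, 0.168, 0.0419]
tool_rot: [0.052, 0.999, -0.003, -0.003]
ft_force: [-0.0, -1.3, -1.6]
finger_gap: 0.265
gripper_force: 40.0
```

```bash
sed -i 's/^s=plan/plan(P+[0,0,.043],down(yaw),2);s=plan/' rk.py; python3 rk.py 31 | head -1
```

```text
2 rows of [[-0.01, 0.007, 0.209], [-0.0011, -0.001, -0.0]]
```

Request:
drive_tool --deltas '[[[-0.01,0.005,0.2],[-0.001,-0.001,0]],[[-0.01,0.005,0.18],[-0.001,-0.001,0]],[[0,0,0],[0,0,0]],[[0,0,0],[0,0,0]]]'

```text
clock: 33.5
tool_pos: [0.621, 0.1683, 0.0122]
tool_rot: [0.053, 0.999, -0.0, 0.0]
ft_force: [0.5, 0.1, -1.9]
finger_gap: 0.266
gripper_force: 40.0
```

Request:
drive_tool --deltas '[[[0,0,0],[0,0,0]],[[0,0,0],[0,0,0]],[[0,0,0],[0,0,0]],[[0,0,0],[0,0,0]],[[0,0,-0.3],[0,0,0]],[[0,0,-0.4],[0,0,0]],[[0,0,-0.4],[0,0,0]],[[0,0,0],[0,0,0]]]' --hand 0.1

```text
clock: 34.3
tool_pos: [0.6247, 0.1688, 0.1055]
tool_rot: [0.053, 0.999, 0.001, 0.005]
ft_force: [-0.2, 0.3, 0.5]
finger_gap: 0.453
gripper_force: 0.0
```

```bash
python3 pk.py .431 .261 3.5
```

```text
6 rows of [[0.411, 0.177, 0.123], [0.0001, 0.0005, -0.0088]]
4 rows of [[0.0, 0.0, 0.231], [0.0, 0.0, 0.0]]
```

Request:
drive_tool --deltas '[[[0.411,0.177,0.05],[0,0.0005,-0.0088]],[[0.411,0.177,0.05],[0,0.0005,-0.0088]],[[0.411,0.177,0.15],[0,0.0005,-0.0088]],[[0.411,0.177,0.15],[0,0.0005,-0.0088]],[[0.411,0.177,0.15],[0,0.0005,-0.0088]],[[0.411,0.177,0.15],[0,0.0005,-0.0088]],[[0,0,0],[0,0,0]],[[0,0,0],[0,0,0]]]'

```text
clock: 35.1
tool_pos: [0.4264, 0.2607, 0.0445]
tool_rot: [-0.031, 1.0, 0.0, -0.004]
ft_force: [1.0, 0.6, -0.3]
finger_gap: 0.45
gripper_force: 0.0
```

```bash
python3 loc.py barrel1 .015; python3 pk.py .431 .261 3.5
```

```text
top [0.618 0.166 0.052] 0.91
top [0.404 0.042 0.015] 0.88
top [0.605 0.043 0.05 ] 0.84
top [0.837 0.162 0.017] 0.67
top [0.568 0.592 0.017] 0.66
top [0.668 0.382 0.002] 0.43
   rect [613.7  44.6] [147.4  31.9] -5.6 -5.1
   rect [839.4 162.1] [142.5  34.1] 73.9 74.2
   rect [626.5 170.6] [148.5  35.6] -5.1 -4.9
   rect [402.1  43.1] [142.8  34.8] -7.2 -7.7
   rect [563.2 590.7] [154.   35.3] 83.0 82.6
   rect [486.4 263.5] [31.8 28.1] -73.4 -46.5
side [0.43  0.261 0.015] 0.96
side [0.402 0.041 0.015] 0.85
side [0.608 0.041 0.051] 0.85
side [0.84  0.158 0.02 ] 0.85
side [0.564 0.587 0.013] 0.61
side [0.621 0.165 0.051] 0.55
tcp [0.429 0.26  0.045] gap 0.45
1 rows of [[-0.031, 0.015, -0.005], [0.0, -0.002, -0.0008]]
4 rows of [[0.0, 0.0, 0.231], [0.0, 0.0, 0.0]]
```

C is seated. Picking D.

Request:
drive_tool --deltas '[[[-0.02,0.01,0],[0,-0.001,0]],[[0,0,0.231],[0,0,0]],[[0,0,0.231],[0,0,0]],[[0,0,0.231],[0,0,0]],[[0,0,0.15],[0,0,0]],[[0,0,0.07],[0,0,0]],[[0,0,0],[0,0,0]]]'

```text
clock: 36.05
tool_pos: [0.4283, 0.2607, -0.0288]
tool_rot: [-0.03, 1.0, -0.001, -0.002]
ft_force: [0.6, 0.3, 0.2]
finger_gap: 0.448
gripper_force: 0.0
```

Request:
drive_tool --deltas '[[[0,0,0],[0,0,0]],[[0,0,0],[0,0,0]],[[0,0,0],[0,0,0]],[[0,0,0],[0,0,0]],[[0,0,0],[0,0,0]]]' --hand 1 --squeeze 40

```text
clock: 36.55
tool_pos: [0.4289, 0.2613, -0.0277]
tool_rot: [-0.03, 1.0, 0.0, -0.002]
ft_force: [-0.2, -2.2, 5.6]
finger_gap: 0.264
gripper_force: 40.0
```

Request:
drive_tool --deltas '[[[0,0,-0.2],[0,0,0]],[[0,0,-0.4],[0,0,0]],[[0,0,-0.4],[0,0,0]],[[0,0,-0.4],[0,0,0]],[[0,0,-0.4],[0,0,0]],[[0,0,0],[0,0,0]]]'

```text
clock: 37.15
tool_pos: [0.4313, 0.2632, 0.1194]
tool_rot: [-0.03, 1.0, 0.003, 0.0]
ft_force: [1.1, -0.1, -1.9]
finger_gap: 0.266
gripper_force: 39.9
```

```bash
python3 rk.py 93
```

```text
2 rows of [[-1.218, -0.232, 0.693], [0.001, 0.0, 0.0263]]
6 rows of [[-0.408, -0.065, 0.091], [0.0003, 0.0, 0.0088]]
[0.627 0.23  0.   ]
3 rows of [[0.0, 0.0, 0.279], [0.0, 0.0, 0.0]]
```

Request:
drive_tool --deltas '[[[-0.408,-0.065,0.08],[0,0,0.0088]],[[-0.408,-0.065,0.08],[0,0,0.0088]],[[-0.408,-0.065,0.08],[0,0,0.0088]],[[-0.408,-0.065,0.08],[0,0,0.0088]],[[-0.408,-0.065,0.08],[0,0,0.0088]],[[-0.408,-0.065,0.08],[0,0,0.0088]],[[0,0,0],[0,0,0]],[[0,0,0.1],[0,0,0]],[[0,0,0.1],[0,0,0]],[[0,0,0],[0,0,0]],[[0,0,0],[0,0,0]]]'

```text
clock: 38.25
tool_pos: [0.6229, 0.2293, 0.0601]
tool_rot: [0.052, 0.999, 0.0, -0.003]
ft_force: [0.1, -0.3, -1.9]
finger_gap: 0.265
gripper_force: 39.9
```

```bash
python3 rk.py 93
```

```text
2 rows of [[-0.024, 0.01, 0.322], [-0.0, -0.0009, 0.0001]]
1 rows of [[-0.044, 0.019, -0.193], [-0.0, -0.0018, 0.0003]]
[0.627 0.23  0.   ]
3 rows of [[0.0, 0.0, 0.279], [0.0, 0.0, 0.0]]
```

Request:
drive_tool --deltas '[[[-0.024,0.01,0.2],[0,-0.001,0]],[[-0.02,0.005,0.2],[0,-0.001,0]],[[0,0,0.2],[0,0,0]],[[0,0,0.03],[0,0,0]],[[0,0,0],[0,0,0]]]'

```text
clock: 38.75
tool_pos: [0.6268, 0.2287, 0.0085]
tool_rot: [0.053, 0.999, -0.001, -0.0]
ft_force: [-0.8, 1.2, -2.2]
finger_gap: 0.259
gripper_force: 40.0
```

Request:
drive_tool --deltas '[[[0,0,0],[0,0,0]],[[0,0,0],[0,0,0]],[[0,0,0],[0,0,0]],[[0,0,0],[0,0,0]],[[0,0,-0.3],[0,0,0]],[[0,0,-0.4],[0,0,0]],[[0,0,-0.4],[0,0,0]],[[0,0,0],[0,0,0]]]' --hand 0.1

```text
clock: 39.55
tool_pos: [0.6311, 0.2298, 0.1034]
tool_rot: [0.053, 0.999, 0.002, 0.005]
ft_force: [0.3, -0.2, 1.1]
finger_gap: 0.454
gripper_force: 0.0
```

```bash
python3 loc.py barrel1 .015 | grep -v rect; python3 pk.py .438 .038 -7.3
```

```text
top [0.604 0.047 0.053] 0.93
top [0.619 0.168 0.049] 0.85
top [0.838 0.161 0.019] 0.65
top [0.402 0.045 0.016] 0.61
top [0.565 0.589 0.016] 0.58
side [0.607 0.042 0.051] 0.91
side [0.84  0.157 0.019] 0.89
side [0.401 0.043 0.014] 0.81
side [0.624 0.17  0.05 ] 0.76
side [0.626 0.229 0.051] 0.73
side [0.564 0.583 0.013] 0.56
tcp [0.627 0.229 0.097] gap 0.45
7 rows of [[0.295, -0.378, 0.092], [-0.0001, -0.0, 0.001]]
4 rows of [[0.0, 0.0, 0.231], [0.0, 0.0, 0.0]]
```

D is seated. B at (0.402,0.043) is inside the minimum reach, so I'll grip it 36 mm forward of its middle, draw it about 5 cm outward on the bench, and regrasp in the middle.

Request:
drive_tool --deltas '[[[0.295,-0.378,0],[0,0,0.001]],[[0.295,-0.378,0],[0,0,0.001]],[[0.295,-0.378,0],[0,0,0.001]],[[0.295,-0.378,0.1],[0,0,0.001]],[[0.295,-0.378,0.18],[0,0,0.001]],[[0.295,-0.378,0.18],[0,0,0.001]],[[0.295,-0.378,0.18],[0,0,0.001]],[[0,0,0],[0,0,0]],[[0,0,0],[0,0,0]]]'

```text
clock: 40.7
tool_pos: [0.4382, 0.038, 0.046]
tool_rot: [0.064, 0.998, 0.0, 0.0]
ft_force: [-0.2, 0.5, 0.2]
finger_gap: 0.449
gripper_force: 0.0
```

```bash
python3 pk.py .438 .0385 -7.3
```

```text
1 rows of [[0.004, 0.006, 0.006], [0.0003, 0.0002, -0.0002]]
4 rows of [[0.0, 0.0, 0.231], [0.0, 0.0, 0.0]]
```

Request:
drive_tool --deltas '[[[0,0,0.231],[0,0,0]],[[0,0,0.231],[0,0,0]],[[0,0,0.231],[0,0,0]],[[0,0,0.15],[0,0,0]],[[0,0,0.07],[0,0,0]],[[0,0,0],[0,0,0]]]'

```text
clock: 41.3
tool_pos: [0.4397, 0.0376, -0.0269]
tool_rot: [0.063, 0.998, -0.002, 0.001]
ft_force: [-0.2, -0.7, 0.5]
finger_gap: 0.45
gripper_force: 0.0
```

Request:
drive_tool --deltas '[[[0,0,0],[0,0,0]],[[0,0,0],[0,0,0]],[[0,0,0],[0,0,0]],[[0,0,0],[0,0,0]],[[0,0,0],[0,0,0]],[[-0.1,0,0],[0,0,0]],[[-0.15,0,0],[0,0,0]],[[-0.15,0,0],[0,0,0]],[[-0.15,0,0],[0,0,0]],[[-0.1,0,0],[0,0,0]],[[0,0,0],[0,0,0]]]' --hand 1 --squeeze 30

```text
clock: 42.4
tool_pos: [0.4915, 0.0317, -0.0259]
tool_rot: [0.064, 0.998, 0.0, 0.001]
ft_force: [-0.9, 2.0, 6.0]
finger_gap: 0.266
gripper_force: 30.0
```

Request:
drive_tool --deltas '[[[0,0,0],[0,0,0]],[[0,0,0],[0,0,0]],[[0,0,0],[0,0,0]],[[0,0,-0.3],[0,0,0]],[[0,0,-0.35],[0,0,0]],[[0,0,-0.35],[0,0,0]],[[0,0,0],[0,0,0]]]' --hand 0.1

```text
clock: 43.1
tool_pos: [0.4935, 0.0317, 0.0566]
tool_rot: [0.064, 0.998, 0.001, 0.004]
ft_force: [-0.1, -0.3, 0.2]
finger_gap: 0.449
gripper_force: 0.0
```

```bash
python3 loc.py barrel1 .015 ; python3 pk.py .454 .036 -7.3
```

```text
top [0.608 0.045 0.051] 0.93
top [0.618 0.171 0.054] 0.83
top [0.834 0.163 0.018] 0.72
top [0.632 0.231 0.051] 0.71
top [0.567 0.592 0.016] 0.57
   rect [838.9 163. ] [144.1  34.9] 74.2 74.1
   rect [626.4 171.7] [149.8  34.5] -4.6 -5.2
   rect [562.3 590.5] [151.8  35.4] 83.9 83.1
   rect [633.9  41.2] [106.4  30.2] -2.8 -5.1
side [0.629 0.228 0.055] 0.97
side [0.84  0.157 0.017] 0.89
side [0.611 0.04  0.055] 0.8
side [0.623 0.167 0.052] 0.68
side [0.455 0.036 0.014] 0.57
side [0.565 0.582 0.012] 0.48
tcp [0.49  0.031 0.053] gap 0.45
1 rows of [[0.451, 0.004, 0.088], [-0.0005, -0.0, 0.0001]]
4 rows of [[0.0, 0.0, 0.231], [0.0, 0.0, 0.0]]
```

Now at (0.455,0.036). Regrasping at the middle.

Request:
drive_tool --deltas '[[[0.225,0.002,0.044],[0,0,0]],[[0.225,0.002,0.044],[0,0,0]],[[0,0,0],[0,0,0]],[[0,0,0.231],[0,0,0]],[[0,0,0.231],[0,0,0]],[[0,0,0.231],[0,0,0]],[[0,0,0.15],[0,0,0]],[[0,0,0.05],[0,0,0]],[[0,0,0],[0,0,0]]]'

```text
clock: 44.25
tool_pos: [0.4553, 0.0352, -0.0255]
tool_rot: [0.064, 0.998, -0.001, 0.001]
ft_force: [-0.1, -0.1, 0.0]
finger_gap: 0.451
gripper_force: 0.0
```

Request:
drive_tool --deltas '[[[0,0,0],[0,0,0]],[[0,0,0],[0,0,0]],[[0,0,0],[0,0,0]],[[0,0,0],[0,0,0]],[[0,0,0],[0,0,0]]]' --hand 1 --squeeze 40

```text
clock: 44.75
tool_pos: [0.4559, 0.0363, -0.0244]
tool_rot: [0.063, 0.998, 0.0, 0.001]
ft_force: [-0.4, -0.5, 3.9]
finger_gap: 0.264
gripper_force: 40.0
```

Request:
drive_tool --deltas '[[[0,0,-0.2],[0,0,0]],[[0,0,-0.4],[0,0,0]],[[0,0,-0.4],[0,0,0]],[[0,0,-0.4],[0,0,0]],[[0,0,-0.4],[0,0,0]],[[0,0,0],[0,0,0]]]'

```text
clock: 45.35
tool_pos: [0.4577, 0.0373, 0.1225]
tool_rot: [0.063, 0.998, 0.003, 0.004]
ft_force: [-0.1, 0.5, -1.6]
finger_gap: 0.266
gripper_force: 40.0
```

```bash
python3 rk.py -31
```

```text
2 rows of [[-0.911, 0.549, 0.72], [0.0009, 0.0011, -0.0035]]
5 rows of [[-0.366, 0.219, 0.12], [0.0003, 0.0005, -0.0014]]
[0.614 0.107 0.   ]
3 rows of [[0.0, 0.0, 0.279], [0.0, 0.0, 0.0]]
```

Request:
drive_tool --deltas '[[[-0.366,0.219,0.1],[0,0.0005,-0.0014]],[[-0.366,0.219,0.1],[0,0.0005,-0.0014]],[[-0.366,0.219,0.1],[0,0.0005,-0.0014]],[[-0.366,0.219,0.1],[0,0.0005,-0.0014]],[[-0.366,0.219,0.1],[0,0.0005,-0.0014]],[[0,0,0],[0,0,0]],[[0,0,0.1],[0,0,0]],[[0,0,0],[0,0,0]],[[0,0,0],[0,0,0]]]'

```text
clock: 46.25
tool_pos: [0.6059, 0.1038, 0.0716]
tool_rot: [0.054, 0.999, 0.0, -0.004]
ft_force: [-0.1, -0.0, -1.7]
finger_gap: 0.267
gripper_force: 40.0
```

```bash
python3 rk.py -31
```

```text
2 rows of [[-0.049, 0.026, 0.394], [0.0, -0.0013, -0.0004]]
1 rows of [[-0.093, 0.052, -0.05], [0.0, -0.0026, -0.0008]]
[0.614 0.107 0.   ]
3 rows of [[0.0, 0.0, 0.279], [0.0, 0.0, 0.0]]
```

Request:
drive_tool --deltas '[[[-0.06,0.035,0.1],[0,-0.0015,0]],[[-0.02,0.005,0.2],[0,0,0]],[[0,0,0.2],[0,0,0]],[[0,0,0.15],[0,0,0]],[[0,0,0],[0,0,0]],[[0,0,0],[0,0,0]]]'

```text
clock: 46.85
tool_pos: [0.6133, 0.1066, 0.0193]
tool_rot: [0.053, 0.999, -0.001, -0.002]
ft_force: [-0.3, -0.2, -1.9]
finger_gap: 0.265
gripper_force: 40.0
```

```bash
python3 rk.py -31|head -1
```

```text
2 rows of [[-0.003, 0.004, 0.067], [-0.0002, -0.0005, -0.0003]]
```

Request:
drive_tool --deltas '[[[-0.003,0.004,0.06],[0,0,0]],[[0,0,0.045],[0,0,0]],[[0,0,0],[0,0,0]]]'

```text
clock: 47.15
tool_pos: [0.6148, 0.1059, 0.0121]
tool_rot: [0.053, 0.999, -0.001, -0.0]
ft_force: [0.4, -2.7, 0.8]
finger_gap: 0.262
gripper_force: 40.0
```

Request:
drive_tool --deltas '[[[0,0,0],[0,0,0]],[[0,0,0],[0,0,0]],[[0,0,0],[0,0,0]],[[0,0,0],[0,0,0]],[[0,0,-0.3],[0,0,0]],[[0,0,-0.4],[0,0,0]],[[0,0,-0.5],[0,0,0]],[[0,0,-0.5],[0,0,0]],[[0,0,-0.5],[0,0,0]],[[0,0,0],[0,0,0]]]' --hand 0.1

```text
clock: 48.15
tool_pos: [0.6177, 0.1072, 0.1933]
tool_rot: [0.053, 0.999, 0.001, 0.003]
ft_force: [0.6, -1.0, -0.6]
finger_gap: 0.446
gripper_force: 0.0
```

```bash
python3 - <<'E'
from h import *
for n in("top","side"):
    c=manip.camera(n)
    for t in("switch_tip","fan"):
        for r in manip.mark_of(c,t)[:2]: print(n,t,np.round(world(r["position"],c),3),round(r["score"],2))
    if n=="top":
        r=manip.regions_of(c,"fan")[0]["region"]
        im=c["color"].astype(int); w=(im.min(2)>200); m=np.zeros_like(w); m[258:325,140:212]=w[258:325,140:212]
        print("white",rect(m,.05,c),"reg",rect(r,.05,c))
    for r in manip.mark_of(c,"barrel1"): print(n,np.round(world(r["position"],c),3),round(r["score"],2))
print(tip(manip.get_obs())[0])
E
```

```text
top switch_tip [ 0.537 -0.412 -0.002] 0.38
top fan [ 0.508  0.407 -0.003] 0.91
white {'c': array([505.6, 406.7]), 'size': array([118. , 107.9]), 'ang': 83.5, 'pca': np.float64(78.5), 'mean': array([507.5, 404. ], dtype=float32)} reg {'c': array([505.1, 403.3]), 'size': array([129.3, 113. ]), 'ang': 83.3, 'pca': np.float64(85.3), 'mean': array([504.3, 402.8], dtype=float32)}
top [0.631 0.232 0.048] 0.92
top [0.838 0.163 0.018] 0.76
top [ 0.625 -0.184  0.043] 0.75
top [ 0.627 -0.108  0.045] 0.65
top [0.608 0.05  0.052] 0.61
top [0.565 0.589 0.019] 0.58
side switch_tip [0.477 0.411 0.151] 0.42
side fan [ 0.504  0.407 -0.001] 0.96
side [0.621 0.165 0.053] 0.87
side [0.61  0.104 0.049] 0.85
side [0.84  0.159 0.019] 0.78
side [0.565 0.585 0.01 ] 0.77
side [0.628 0.23  0.052] 0.71
side [0.61  0.04  0.057] 0.6
[0.61384162 0.10723013 0.22086822]
```

```bash
python3 - <<'E'
from h import *
F=np.array([.506,.406,0]);Y=Rn.from_euler("z",-6.5,degrees=True)
P=lambda x,z:F+Y.apply([x,0,z])
s=plan(P(-.085,.20),down(-6.5)); print(P(-.085,.2))
s=plan(P(-.085,.122),down(-6.5),3,s)
plan(P(.005,.122),down(-6.5),6,s)
E
```

```text
10 rows of [[0.281, 0.357, 0.026], [-0.0, -0.0001, 0.0002]]
[0.42154639 0.41562227 0.2       ]
3 rows of [[0.0, 0.0, 0.325], [0.0, 0.0, 0.0]]
6 rows of [[-0.188, -0.0, 0.0], [0.0, 0.0, 0.0]]
```

Request:
drive_tool --deltas '[[[0.281,0.357,0.026],[0,0,0]],[[0.281,0.357,0.026],[0,0,0]],[[0.281,0.357,0.026],[0,0,0]],[[0.281,0.357,0.026],[0,0,0]],[[0.281,0.357,0.026],[0,0,0]],[[0.281,0.357,0.026],[0,0,0]],[[0.281,0.357,0.026],[0,0,0]],[[0.281,0.357,0.026],[0,0,0]],[[0.281,0.357,0.026],[0,0,0]],[[0.281,0.357,0.026],[0,0,0]],[[0,0,0],[0,0,0]],[[0,0,0],[0,0,0]]]' --hand 1 --squeeze 20

```text
clock: 49.8
tool_pos: [0.4202, 0.4155, 0.1664]
tool_rot: [0.052, 0.999, -0.001, -0.001]
ft_force: [0.5, -0.7, 0.0]
finger_gap: 0.003
gripper_force: 0.0
```

```bash
python3 - <<'E'
from h import *
a=manip.camera("side");b=manip.camera("top")
A=cv2.resize(a["color"][110:370,240:400,::-1],None,fx=2.2,fy=2.2,interpolation=cv2.INTER_CUBIC);B=cv2.resize(b["color"][180:340,140:470,::-1],(436,211),interpolation=cv2.INTER_CUBIC)
B=cv2.copyMakeBorder(B,0,A.shape[0]-211,0,0,cv2.BORDER_CONSTANT)
cv2.imwrite("pics/f1.png",np.hstack([A,B]))
for n,c in(("s",a),("t",b)):
    for t in("barrel1","cover1","switch_tip"):
        for r in manip.mark_of(c,t): print(n,t,np.round(world(r["position"],c),3),round(r["score"],2))
F=np.array([.506,.406,0]);Y=Rn.from_euler("z",-6.5,degrees=True)
plan(F+Y.apply([-.085,0,.122]),down(-6.5),3)
E
```

```text
s barrel1 [0.84  0.157 0.018] 0.83
s barrel1 [0.609 0.041 0.053] 0.76
s barrel1 [0.622 0.165 0.051] 0.72
s barrel1 [0.564 0.581 0.014] 0.66
s barrel1 [0.611 0.106 0.053] 0.65
s barrel1 [0.629 0.228 0.049] 0.65
s barrel1 [ 0.536 -0.416 -0.001] 0.28
s cover1 [ 0.623 -0.19   0.048] 0.72
s cover1 [ 0.62  -0.108  0.049] 0.59
s switch_tip [0.478 0.411 0.148] 0.42
t barrel1 [0.606 0.046 0.053] 0.97
t barrel1 [0.614 0.109 0.051] 0.9
t barrel1 [0.633 0.232 0.048] 0.88
t barrel1 [0.566 0.592 0.016] 0.83
t barrel1 [0.619 0.171 0.055] 0.77
t barrel1 [ 0.643 -0.147  0.004] 0.68
t barrel1 [0.836 0.161 0.016] 0.63
t cover1 [ 0.625 -0.184  0.044] 0.84
t cover1 [ 0.622 -0.108  0.047] 0.66
t switch_tip [0.475 0.41  0.148] 0.55
3 rows of [[-0.0, 0.005, 0.332], [-0.0, -0.0003, 0.0006]]
```

View pics/f1.png

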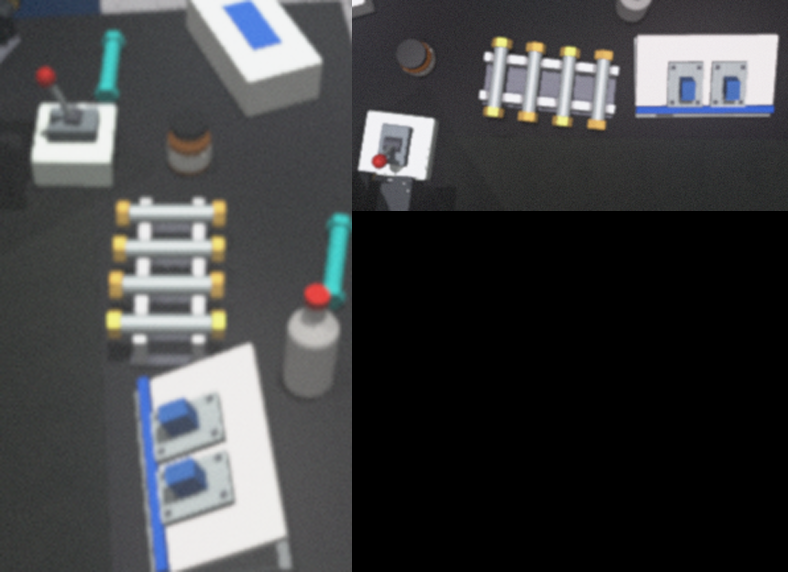

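All four barrels lie across both rails in their own grooves, caps outside. Both covers sit square on the cleat. The red lever at (45,75) leans toward the robot. Descending behind it, then pushing.

Request:
drive_tool --deltas '[[[0,0.005,0.33],[0,0,0]],[[0,0.005,0.33],[0,0,0]],[[0,0.005,0.33],[0,0,0]],[[0,0,0],[0,0,0]],[[-0.19,0,0],[0,0,0]],[[-0.19,0,0],[0,0,0]],[[-0.19,0,0],[0,0,0]],[[-0.19,0,0],[0,0,0]],[[-0.15,0,0],[0,0,0]],[[-0.15,0,0],[0,0,0]],[[0,0,0],[0,0,0]]]'

```text
clock: 51.3
tool_pos: [0.5073, 0.4064, 0.0882]
tool_rot: [0.054, 0.999, -0.0, -0.0]
ft_force: [0.5, -0.4, -0.2]
finger_gap: 0.006
gripper_force: 0.0
```

```bash
python3 - <<'E'
from h import *
F=np.array([.506,.406,0]);Y=Rn.from_euler("z",-6.5,degrees=True)
print(Y.inv().apply(tip(manip.get_obs())[0]-F))
for n in("top","side"):
    c=manip.camera(n)
    for r in manip.mark_of(c,"switch_tip"):
        w=world(r["position"],c);print(n,np.round(Y.inv().apply(w-F),3),round(r["score"],2))
E
```

```text
[0.00123589 0.00053039 0.12269529]
side [0.026 0.    0.149] 0.48
```

Request:
drive_tool --deltas '[[[-0.06,0,0],[0,0,0]],[[-0.06,0,0],[0,0,0]],[[0,0,0],[0,0,0]]]'

```text
clock: 51.8
tool_pos: [0.5151, 0.4062, 0.0875]
tool_rot: [0.053, 0.999, -0.0, -0.001]
ft_force: [-0.5, 0.4, 0.6]
finger_gap: 0.002
gripper_force: 0.3
```

Request:
drive_tool --deltas '[[[-0.04,0,0],[0,0,0]],[[0,0,0],[0,0,0]]]'

```text
clock: 52.0
tool_pos: [0.5183, 0.4058, 0.0875]
tool_rot: [0.053, 0.999, -0.0, -0.001]
ft_force: [-1.1, 1.3, 0.4]
finger_gap: 0.004
gripper_force: 0.3
```

Request:
drive_tool --deltas '[[[-0.05,0,0],[0,0,0]],[[0,0,0],[0,0,0]]]'

```text
clock: 52.2
tool_pos: [0.519, 0.4059, 0.0871]
tool_rot: [0.053, 0.999, -0.001, -0.004]
ft_force: [-7.7, 0.5, 3.3]
finger_gap: 0.006
gripper_force: 3.9
```

Request:
drive_tool --deltas '[[[-0.04,0,0],[0,0,0]],[[0,0,0],[0,0,0]]]'

```text
clock: 52.4
tool_pos: [0.5193, 0.4059, 0.0868]
tool_rot: [0.052, 0.999, -0.001, -0.007]
ft_force: [-12.9, -1.2, 6.6]
finger_gap: 0.005
gripper_force: 7.4
```

```bash
python3 - <<'E'
from h import *
F=np.array([.506,.406,0]);Y=Rn.from_euler("z",-6.5,degrees=True)
print(Y.inv().apply(tip(manip.get_obs())[0]-F))
for n in("top","side"):
    c=manip.camera(n)
    for r in manip.mark_of(c,"switch_tip"):
        w=world(r["position"],c);print(n,np.round(Y.inv().apply(w-F),3),round(r["score"],2))
E
```

```text
[0.01367899 0.00147981 0.1213291 ]
side [0.041 0.001 0.145] 0.51
```

The lever is on its stop: force up to 13 N, tip at +41 mm. Backing off and lifting clear.

Request:
drive_tool --deltas '[[[0.2,0,0],[0,0,0]],[[0.3,0,0],[0,0,0]],[[0.4,0,-0.1],[0,0,0]],[[0.4,0,-0.4],[0,0,0]],[[0,0,-0.4],[0,0,0]],[[0,0,-0.4],[0,0,0]],[[0,0,0],[0,0,0]],[[0,0,0],[0,0,0]]]'

```text
clock: 53.4
tool_pos: [0.4227, 0.4164, 0.1925]
tool_rot: [0.053, 0.999, 0.001, -0.001]
ft_force: [-0.2, 0.6, -0.4]
finger_gap: 0.006
gripper_force: 0.0
```

```bash
python3 - <<'E'
from h import *
a=manip.camera("side");b=manip.camera("top")
F=np.array([.506,.406,0]);Y=Rn.from_euler("z",-6.5,degrees=True)
for n,c in(("s",a),("t",b)):
    for r in manip.mark_of(c,"switch_tip"): print(n,np.round(Y.inv().apply(world(r["position"],c)-F),3),round(r["score"],2))
cv2.imwrite("pics/f2.png",cv2.resize(a["color"][110:370,240:400,::-1],None,fx=2.2,fy=2.2,interpolation=cv2.INTER_CUBIC))
E
```

```text
s [0.039 0.003 0.144] 0.53
t [0.039 0.001 0.143] 0.71
t [ 0.314 -0.387  0.003] 0.57
```

View pics/f2.png

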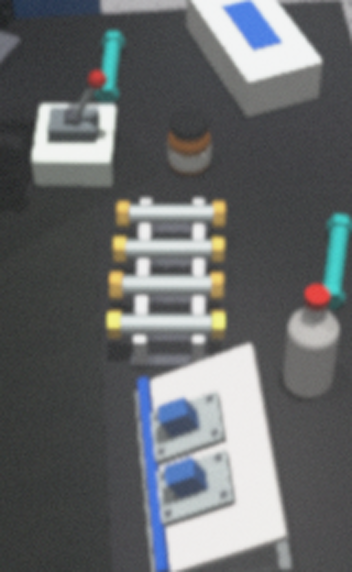

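The lever now leans fully over, knob at (97,78). The barrels and covers are all in place. Handing in.

```bash
python3 -c "
from bench import manip
print(manip.hand_in())"
```

```text
the job is handed in; nothing more can be done
None
```

The job is handed in: two covers (all there were) sit on the drain board against the cleat, four barrels lie in their own rack grooves, and the fan lever is fully over; I gave the beaker, bottle, jar and turquoise look-alikes no contact.

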